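Pack the coupling kit into its hasped transport chest

ROBOT

A 6-joint arm with a two-finger parallel gripper is mounted at the origin on a cart in front of the work surface, level with it; the furniture and walls round the work are solid. World frame = base frame: x ahead of the robot, y to its left, z up, the work surface at z = 0. Lengths are in m, angles in rad, forces in N, time in s.
With the tool pointing down it reaches from about 0.25 to 0.775 m from the base axis. Payload 4 kg.
Tool frame: the origin (TCP) lies at the centre of the arm's flange, where the gripper is bolted on; the fingertips stand 199 mm ahead of it and the grasp point (between the pads) lies 180 mm ahead of it (tcp_to_grasp is the distance from the TCP to the grasp point, in m); z points along the fingers, x is the direction in which the jaws open and shut, and the axes are right-handed (so a half turn about z gives the same grasp; the last joint's range is limited). The gripper opens to 94 mm and grips with 3 to 60 N. Pads are 16 mm wide; open, the fingers measure 119 mm over their backs; the gripper's body (75 mm by 177 mm) begins 78 mm behind the grasp point.
Start: joints at [1.125, 0.087, 1.371, -0, 1.684, -0.103], TCP at [0.185, 0.518, 0.405] pointing down, gripper open.
Joint ranges: [-3.1, 3.1], [-0.76, 2.03], [0.27, 2.55], [-1.08, 4.22], [0.17, 2.65], [-2.57, 2.57]. Speed limits (rad/s): [2.79, 2.79, 3.14, 3.14, 3.14, 3.14].

INTERFACE

Orientations are given as a unit quaternion [x, y, z, w].
In Python, from plant import * gives the robot as it stands. The module is installed in compiled form; this text tells all that it offers.
- The arm moves only by the tool move_arm, never from a script. Its argument "increments" is a list of rows, each a list of 7 numbers: the shift along the tool's x, y, z in m, then the turn, a rotation vector about the tool's x, y, z in rad, then the closure, from 0 (fully open) to 1 (shut). A call has 1 to 20 rows; each row shifts and turns the commanded pose from where the row before left it, along the tool's axes as they then stand; what a row does not reach is not made up. A row lasts 1/10 s, in which the tool goes at most 50 mm and 8.59 degrees, less where a joint would pass 70% of its speed; a pose out of reach is approached as far as the arm can. A call with a gripper value outside its range is refused whole. The fingers move at their own pace and stop on an object; the grip force is fixed at half the most. Time passes only in rows, so rows that do not move let the fingers close. It gives the time, the measured TCP pose, the force and the opening at its end, in the units of the state.
- state(): the state, without advancing time (a new reading comes with each control period).
- camera(name): name is "scene" or "top" or "wrist"; returns a dict with "image" (420x560x3 uint8, blue, green, red), "z_map" (420x560 float32, m along the optical axis (not along the pixel's ray), 0 where there is no reading), "vertical_fov" (degrees; the focal length in pixels is half the picture's height over the tangent of half this angle, whatever the lens; pixels are square), "cx", "cy" (the principal point, pixels), "T" (4x4, takes a point from camera to world coordinates). Camera axes: x right, y down, z forward; pixel columns grow to the right and rows downward; lengths in m; the calibration is good to about 2 mm. A picture is of the moment at which its call begins.
- hand_in(): hands the job in, once; it reports no verdict.
The state is a dict: "time": time; "q": joint angles; "joint_velocities": joint speeds; "joint_torque": joint torques, N m; "eef_pos": TCP position; "tool_rot": TCP orientation; "ft_force": force on the tool from outside, world axes, zero at the start; "torque": the same for the moment, N m; "width": finger opening in m.
Only numpy, scipy, OpenCV 4.12 (cv2) and the standard library are available. Lean on these libraries where they do the work, as an engineer would, in place of code of your own. Each camera call takes 0.05 s, during which the arm holds its last target. There are 200 camera calls.

TASK

Pack the coupling kit for transport: flip the chest's hasp off its staple and swing it up until it stands clear above the lid, then raise the lid until it stands upright. Set the round flange, boss up, on the hub in the left compartment, turning it until its bolt holes line up with the four studs so that it goes fully down onto its seat, and put whatever there is of sensor plugs, sensor head and terminal strip on the bench into the right-hand tray. Then let the lid down gently until it is shut and swing the hasp back down over the staple, leaving the board, screwdriver, tape roll and pen where they are.

Things in the scene. Friction and masses are not known exactly. Their poses are not given: they have to be found in the camera images.
- chest: fixed blue-grey steel chest, 150 (x) x 290 (y) mm, rim 64 mm high, walls 4 mm, 88 mm high with its lid shut; origin under its centre at bench level; x points away from its hasped front (front face at x = -75 mm), y to its left, z up. Inner floor 8 mm up. A divider (top 48 mm up) at y = +11.5 mm parts the hub compartment (y = 13 to 141) from the parts tray (y = -141 to 10)
- lid (a joint): lid, 24 mm thick, hinged along the chest's back rim, underside 64 mm above the bench when shut; 0 = shut, 1.57 = upright, stop at 1.85. Stiff hinge (0.55 N m; lid 0.42 kg) that holds the lid at any angle. With the hasp over the staple it cannot rise more than about 0.03; a flange that is not on its seat keeps it from shutting
- lid_hinge (a point): middle of the lid's hinge line (parallel to the chest's y), at the back rim, 64 mm above the bench. The upright lid reaches 215 mm above the bench, its pull 257 mm
- lid_pull (a point): middle of the bow pull on the lid's front face, left half: round steel bar 10 mm thick, 86 mm long, parallel to the chest's y, axis 36 mm in front of the lid's front face and 76 mm above the bench (lid shut); middle 70 mm free all round. Goes round the lid's hinge line (radius 187 mm) and turns between gripper pads
- hasp (a joint): steel hasp on the lid's front top edge, right half: slotted strap 26 mm wide, 52 mm long; 0 = hanging down over the staple, 1.57 = straight out to the front, 3.14 = straight up from the lid, stop at 3.4; clear from about 2.3. Its slightly stiff hinge (0.045 N m) holds it at any angle; below about 0.3 the staple stands in its slot
- hasp_hinge (a point): middle of the hasp's hinge line (parallel to the chest's y); goes with the lid; lid shut, 88 mm above the bench and 4 mm in front of the lid's front face
- hasp_bar (a point): middle of the T-bar at the hasp's free end: steel bar 10 mm thick, 36 mm long, parallel to the chest's y, flat ends, 52 mm from the hasp's hinge line; hasp down: 42 mm above the bench, 28 mm in front of the chest's front. Strap, hinge and staple are at most 34 mm wide, so the bar can be pinched by its two ends (36 mm) and carried round the hinge
- flange: loose aluminium coupling flange, 0.28 to 0.44 kg: round plate 98 mm across, 10 mm thick, with four 12 mm bolt holes on a 70 mm circle (on its own +x, +y, -x and -y axes), and on top a round boss 38 mm across, 44 mm high from the underside, its upper 15 mm to grip it by; blind bore from below, 25 mm wide, 28 deep. Origin at the centre of its underside, z up
- flange_centre (a point): point on the flange's axis, 22 mm above its underside
- hub_seat (a point): centre of the hub's seat in the left compartment (chest x = 0, y = +76 mm), 14 mm above the bench, axes as the chest's: the flange's underside rests here. From it rise a pilot of 22 mm diameter (straight for 20 mm, tapered to 26) and four 8 mm studs, about 18 mm high, round-ended, on a 70 mm circle, on the chest's +x, +y, -x and -y. Over 3 degrees out, a flange stays up on the stud ends
- tray_centre (a point): centre of the floor of the right-hand parts tray, 8 mm above the bench; tray inside 142 (x) x 151 (y) mm
- plug_m12_1_centre (a point): dark grey round sensor plug with a brass end, 19 mm thick, 53 mm long, lying along its y; point at its centre, 10 mm up. Each start has two to four of the four kit parts (two plugs, sensor head, terminal strip); the others are absent
- plug_m12_2_centre (a point): black round sensor plug with a brass end, 19 mm thick, 53 mm long, lying along its y; point at its centre, 10 mm up; may be absent
- sensor_head_centre (a point): light grey cylindrical inductive sensor with an orange face, 82 mm long along its y, barrel 18 mm thick, two nuts 26 mm across (5 mm long, at y = -8 and +16 mm from this point); point at its centre, 11.5 mm up; may be absent
- terminal_strip_centre (a point): green terminal strip, 22 x 60 x 20 mm, long along its y; point at its centre, 10 mm up; may be absent
- board: small green circuit board, 54 x 81 x 16 mm, to be left alone; origin under its centre
- screwdriver_red: small red screwdriver, 20 x 156 x 19 mm, to be left alone; origin under its centre
- tape_1: roll of black tape, 62 mm across, 19 mm high, to be left alone; origin under its centre
- pen_1: white and blue pen, 17 x 135 x 16 mm, to be left alone; origin under its centre

How it is judged:
By the outcome, as a careful person would: the job done as asked, in the order asked, and still so for the second after the job is handed in, with the robot touching nothing.
Of plug_m12_1, plug_m12_2, sensor_head, terminal_strip only 2 to 4 are there at a start; the rules pass over those that are not, and their reading is None.
At some moment in a run one of flange, sensor_head, terminal_strip may be knocked a few centimetres aside while the robot is not near it.
Once in a run the grip may slacken for a moment while it holds something.
It also fails if it takes over 210 s, if anything falls off the work surface, if the arm or the gripper's body presses on something with over 40 N, if the wrist force passes 120 N, or if a joint passes its speed limit or range.

## Working session

There is one attempt and no reset: what is moved stays moved. The work goes in short steps, Python scripts to look and compute and a tool call to move; the robot and the scene stay as the last step left them, time stands still between calls to the robot, and variables do not carry over. Pictures are saved under pics/ and viewed, about 12 in all and at most 16, crops included, and the job is handed in when it is done.

Besides the shell and the picture viewer there is one more tool, called after "Request:" by a JSON object that holds its "fn" and its "kwargs", one argument or row to a line. move_arm: Moves the arm, as the interface text tells. Its arguments: {"type":"object","properties":{"increments":{"type":"array"}},"required":["increments"]}

```bash
mkdir -p pics
cat > h.py <<'E'
from plant import *
import numpy as np, cv2
from scipy.spatial.transform import Rotation as R
def cap(n,f):
    c=camera(n); np.savez(f'{f}.npz',**{k:np.asarray(v) for k,v in c.items()}); cv2.imwrite(f'pics/{f}.png',c['image']); return c
def load(f): 
    d=np.load(f'{f}.npz'); return {k:d[k] for k in d.files}
def P(c,u,v,z=None):
    h=c['image'].shape[0]; f=h/2/np.tan(np.radians(float(c['vertical_fov']))/2)
    r=np.array([(u-float(c['cx']))/f,(v-float(c['cy']))/f,1.])
    T=c['T']
    if z is None:
        d=c['z_map'][int(round(v)),int(round(u))]; return (T@np.r_[r*d,1])[:3]
    d=T[:3,:3]@r; return T[:3,3]+d*(z-T[2,3])/d[2]
def cloud(c):
    h,w=c['z_map'].shape; f=h/2/np.tan(np.radians(float(c['vertical_fov']))/2)
    u,v=np.meshgrid(np.arange(w),np.arange(h)); d=c['z_map']
    p=np.stack([(u-float(c['cx']))/f*d,(v-float(c['cy']))/f*d,d],-1)
    return p@c['T'][:3,:3].T+c['T'][:3,3]
E
python3 - <<'E'
from h import *
np.set_printoptions(precision=4,suppress=True)
for n in("top","scene"):
    c=cap(n,n+'0'); print(n,c['T'],c['vertical_fov'])
s=state();print(s)
a=cv2.imread('pics/top0.png')
cv2.imwrite('pics/top0b.png',cv2.resize(a,(800,600)))
cv2.imwrite('pics/scene0b.png',cv2.resize(cv2.imread('pics/scene0.png'),(800,600)))
E
```

```text
top [[-0.0023 -0.9986  0.0522  0.451 ]
 [-1.      0.0027  0.0071 -0.1703]
 [-0.0072 -0.0522 -0.9986  0.9618]
 [ 0.      0.      0.      1.    ]] 56.5958534282866
scene [[ 0.6807 -0.5225  0.5134 -0.0056]
 [-0.7325 -0.4761  0.4866 -0.6328]
 [-0.0098 -0.7073 -0.7068  0.7593]
 [ 0.      0.      0.      1.    ]] 49.85784259338306
{'time': 0.1, 'q': array([ 1.1249,  0.0879,  1.3721, -0.    ,  1.6836, -0.1031]), 'joint_velocities': array([ 0.0005, -0.0028, -0.0037,  0.0003,  0.0011,  0.0009]), 'joint_torque': array([  0.0013, -34.1254, -30.3302,   0.0718,   0.0304,  -0.0001]), 'eef_pos': array([0.1848, 0.5179, 0.4036]), 'tool_rot': array([ 0.8174,  0.5761, -0.0009,  0.0005]), 'ft_force': array([-0.4288,  1.0791,  0.5948]), 'torque': array([-0.0274,  0.0198,  0.035 ]), 'width': 0.09405419617649674}
```

View pics/top0b.png

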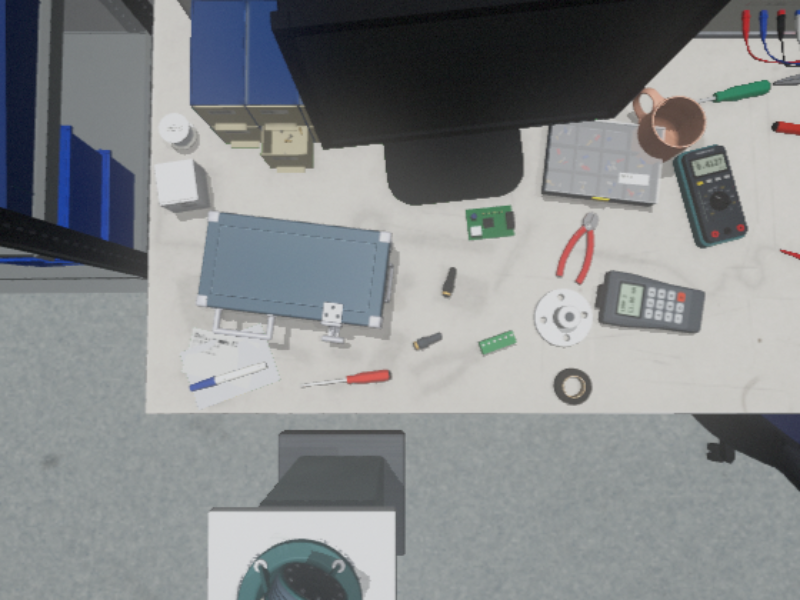

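View pics/scene0b.png

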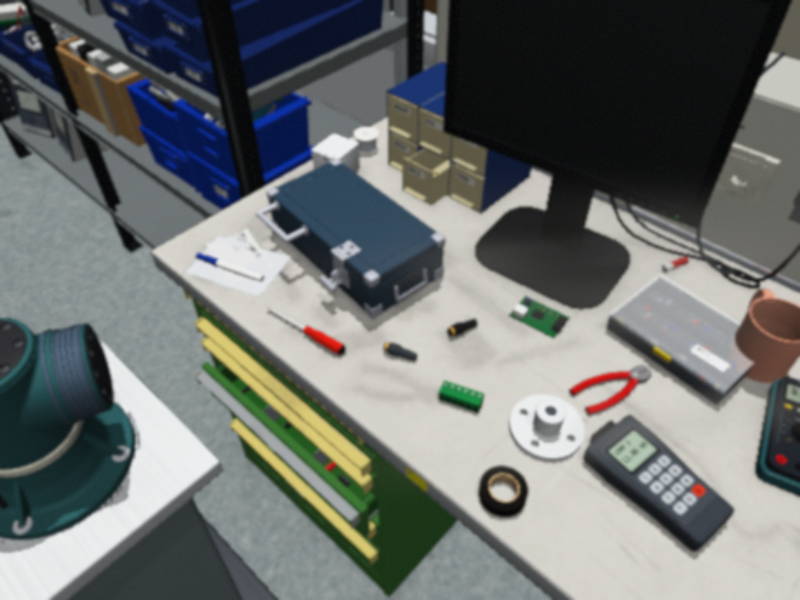

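The top view shows the chest at (295,270), two plugs at (449,282) and (427,341), the strip at (497,342), the flange at (563,318) and the hasp at (332,325). There is no sensor head. Next I measure these from the depth map.

```bash
python3 - <<'E'
from h import *
np.set_printoptions(precision=4,suppress=True)
c=load('top0'); X=cloud(c); k=.7
def reg(u0,v0,u1,v1,z0,z1):
    s=X[int(v0*k):int(v1*k),int(u0*k):int(u1*k)].reshape(-1,3); return s[(s[:,2]>z0)&(s[:,2]<z1)]
def rect(n,s):
    r=cv2.minAreaRect(s[:,:2].astype(np.float32)); print(n,len(s),np.round(r[0],4),np.round(r[1],4),r[2],'z',np.percentile(s[:,2],[5,50,95]))
rect('lid',reg(190,205,400,335,.080,.095))
rect('pull',reg(205,305,280,345,.066,.09))
rect('hasp',reg(318,326,350,348,.03,.06))
rect('haspall',reg(318,300,346,348,.03,.13))
rect('plug1',reg(435,262,462,302,.008,.03))
rect('plug2',reg(405,325,450,355,.008,.03))
rect('strip',reg(470,325,525,360,.010,.03))
rect('flange',reg(525,285,598,352,.006,.06))
rect('boss',reg(525,285,598,352,.035,.06))
for n,(u,v) in dict(h1=(560,297.5),h2=(584,314),h3=(567,338),h4=(543,321)).items(): print(n,P(c,u*k,v*k,.010))
# chest corners by lines
E
python3 - <<'E'
import cv2
a=cv2.imread('pics/top0.png')
t=cv2.resize(a[195:250,365:425],None,fx=8,fy=8,interpolation=cv2.INTER_CUBIC)
b=cv2.resize(a[200:245,140:285],None,fx=5,fy=5,interpolation=cv2.INTER_CUBIC)
import numpy as np
o=np.zeros((600,800,3),np.uint8); o[:225,:725]=b; o[230:600,:480]=t[:370]
cv2.imwrite('pics/crop0.png',o)
E
```

```text
lid 8785 [0.5331 0.0021] [0.2925 0.1933] 82.82247161865234 z [0.0861 0.0892 0.0918]
pull 530 [0.4692 0.0809] [0.117  0.0541] 89.88545227050781 z [0.0774 0.0819 0.0892]
hasp 117 [ 0.4486 -0.0566] [0.0355 0.0281] 89.44112396240234 z [0.0396 0.0451 0.0519]
haspall 477 [ 0.4685 -0.0595] [0.0682 0.0432] 0.20087552070617676 z [0.0424 0.0895 0.0927]
plug1 128 [ 0.5388 -0.2513] [0.0181 0.051 ] 79.57148742675781 z [0.0105 0.0155 0.0195]
plug2 132 [ 0.4389 -0.2143] [0.0185 0.0514] 25.407793045043945 z [0.0096 0.015  0.0201]
strip 239 [ 0.4354 -0.3322] [0.022  0.0604] 20.175209045410156 z [0.0163 0.0197 0.0224]
flange 1212 [ 0.4772 -0.4459] [0.098 0.097] 75.41253662109375 z [0.0074 0.0103 0.0445]
boss 224 [ 0.477 -0.446] [0.0374 0.0354] 89.68081665039062 z [0.0391 0.0432 0.0461]
h1 [ 0.5103 -0.4412  0.01  ]
h2 [ 0.482  -0.4815  0.01  ]
h3 [ 0.4412 -0.4518  0.01  ]
h4 [ 0.4702 -0.4115  0.01  ]
```

View pics/crop0.png

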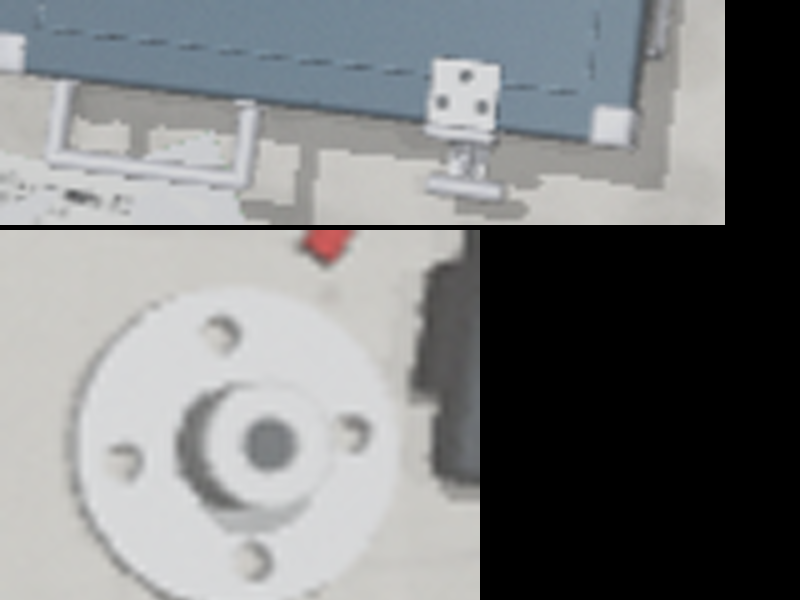

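The crop shows the pull bar at about (169.6,234) full-image pixels, the hasp bar at (233,237), and the flange holes at a yaw of about 9°. Now I fit the chest pose.

```bash
cat >> h.py <<'E'
np.set_printoptions(precision=4,suppress=True)
def go(p,head=None,s=None):
    """tool-down: shift in tool axes from present pose to grasp point p; heading deg of tool x"""
    s=s or state(); Rm=R.from_quat(s['tool_rot']).as_matrix(); h=np.degrees(np.arctan2(Rm[1,0],Rm[0,0]))
    g=s['eef_pos']+.18*Rm[:,2]; print('t',s['time'],'grasp',g,'head',round(h,2),'tilt',Rm[:,2],'w',round(s['width'],4))
    print(' shift tool',Rm.T@(np.array(p)-g),'| turn z',None if head is None else np.radians(-((head-h+180)%360-180)))
    if head is not None:
        H=np.radians(head);A=np.array([[np.cos(H),np.sin(H),0],[np.sin(H),-np.cos(H),0],[0,0,-1]]);print(' shift after turn (upright)',A.T@(np.array(p)-g-0))
def chest(): 
    d=np.load('chest.npz'); return d['o'],d['th']
def W(x,y,z):
    o,th=chest(); c,s=np.cos(th),np.sin(th); return np.array([o[0]+c*x-s*y,o[1]+s*x+c*y,z])
E
python3 - <<'E'
from h import *
c=load('top0'); X=cloud(c); im=c['image'].astype(int); k=.7
m=np.zeros(X.shape[:2],bool); m[int(205*k):int(335*k),int(190*k):int(400*k)]=1
m&=(X[...,2]>.082)&(X[...,2]<.096)
p=X[m][:,:2]
th=np.radians(-6.5)
for it in range(3):
    A=np.array([[np.cos(th),np.sin(th)],[-np.sin(th),np.cos(th)]]); q=p@A.T
    ym,=[np.median(q[:,1])]
    b=np.arange(ym-.13,ym+.13,.006)
    hi=[];lo=[]
    for y in b:
        s=q[abs(q[:,1]-y)<.003,0]; hi.append(s.max()); lo.append(s.min())
    hi,lo=np.array(hi),np.array(lo); 
    fh=np.polyfit(b,hi,1)
    ok=abs(lo-np.median(lo))<.006
    fl=np.polyfit(b[ok],lo[ok],1)
    print('yaw',np.degrees(th),'slopes deg',np.degrees(-np.arctan([fh[0],fl[0]])))
    th+=np.mean(-np.arctan([fh[0],fl[0]]))
A=np.array([[np.cos(th),np.sin(th)],[-np.sin(th),np.cos(th)]]); q=p@A.T
xs=np.arange(np.median(q[:,0])-.055,np.median(q[:,0])+.055,.006)
l=[q[abs(q[:,0]-x)<.003,1].max() for x in xs]; r=[q[abs(q[:,0]-x)<.003,1].min() for x in xs]
print('x ext',np.median(lo),np.median(hi),np.median(hi)-np.median(lo),'y ext',np.median(r),np.median(l),np.median(l)-np.median(r))
o=A.T@np.array([(np.median(lo)+np.median(hi))/2,(np.median(l)+np.median(r))/2])
np.savez('chest.npz',o=o,th=th); print('chest',o,np.degrees(th))
inv=lambda w:A@(w[:2]-o)
pb=P(c,169.6,234,.081); hb=P(c,233.2,237.4,.047)
print('pull bar',pb,inv(pb),'hasp bar',hb,inv(hb))
hi2=P(c,140+466/5,200+133/5,.09);print('hinge',inv(hi2))
drw=X[int(40*k):int(165*k),int(195*k):int(310*k)].reshape(-1,3); print('drawers x min by z',[(z,drw[(drw[:,2]>z)&(drw[:,2]<z+.05),0].min()) for z in (.05,.1,.15,.2) if ((drw[:,2]>z)&(drw[:,2]<z+.05)).any()], drw[:,2].max())
hp=W(-.103,inv(hb)[1],.042); print('hp',hp); go(hp+[0,0,.08],90+np.degrees(th))
E
```

```text
yaw -6.5 slopes deg [-0.6456 -0.8605]
yaw -7.253064365111148 slopes deg [ 0.145  -0.2547]
yaw -7.307919210251851 slopes deg [ 0.1958 -0.1995]
x ext 0.4725848584145267 0.6235912894225664 0.15100643100803968 y ext -0.07492126994867543 0.21473333031467784 0.28965460026335327
chest [ 0.5525 -0.0004] -7.309797974366835
pull bar [0.4489 0.0815 0.081 ] [-0.1132  0.068 ] hasp bar [ 0.4406 -0.0582  0.047 ] [-0.1037 -0.0716]
hinge [-0.0786 -0.0736]
drawers x min by z [(0.05, np.float64(0.7333810554841846)), (0.1, np.float64(0.7731056291100702)), (0.15, np.float64(0.7810891316789152))] 0.9617740374985232
hp [ 0.4413 -0.0583  0.042 ]
t 0.1 grasp [0.1847 0.5176 0.2236] head 70.36 tilt [-0.0008 -0.0018 -1.    ] w 0.0941
 shift tool [-0.4559  0.4352  0.1024] | turn z -0.2152241435177606
 shift after turn (upright) [-0.5385  0.3278  0.1016]
```

Request:
{"fn": "move_arm", "kwargs": {
  "increments": [
    [0, 0, 0, 0, 0, -0.1076, 0],
    [0, 0, 0, 0, 0, -0.1076, 0],
    [-0.0385, 0.0234, 0.003, 0, 0, 0, 0],
    [-0.0385, 0.0234, 0.003, 0, 0, 0, 0],
    [-0.0385, 0.0234, 0.003, 0, 0, 0, 0],
    [-0.0385, 0.0234, 0.003, 0, 0, 0, 0],
    [-0.0385, 0.0234, 0.003, 0, 0, 0, 0],
    [-0.0385, 0.0234, 0.003, 0, 0, 0, 0],
    [-0.0385, 0.0234, 0.003, 0, 0, 0, 0],
    [-0.0385, 0.0234, 0.003, 0, 0, 0, 0],
    [-0.0385, 0.0234, 0.003, 0, 0, 0, 0],
    [-0.0385, 0.0234, 0.003, 0, 0, 0, 0],
    [-0.0385, 0.0234, 0.003, 0, 0, 0, 0],
    [-0.0385, 0.0234, 0.003, 0, 0, 0, 0],
    [-0.0385, 0.0234, 0.003, 0, 0, 0, 0],
    [-0.0385, 0.0234, 0.003, 0, 0, 0, 0],
    [0, 0, 0, 0, 0, 0, 0],
    [0, 0, 0, 0, 0, 0, 0]
  ]
}}

```text
time: 1.9
eef_pos: [0.4412, -0.059, 0.3618]
tool_rot: [0.752, 0.66, -0.0, -0.001]
ft_force: [0.6, 1.0, -0.2]
width: 0.0937
```

Run:
```python
from h import *
o,th=chest(); go(W(-.103,-.073,.042),90+np.degrees(th)); c=cap('wrist','w1')
print(state()['ft_force'],c['T'],c['vertical_fov'])
```

```text
t 1.9 grasp [ 0.4408 -0.0587  0.1818] head 82.56 tilt [-0.0021  0.0013 -1.    ] w 0.0937
 shift tool [-0.0011  0.0007  0.1398] | turn z -0.0023310274200821026
 shift after turn (upright) [-0.0009  0.0004  0.1398]
[-0.0124 -0.7468  0.5433] [[ 0.1289  0.9502  0.2839  0.3588]
 [ 0.9917 -0.1237 -0.0362 -0.0481]
 [ 0.0007  0.2862 -0.9582  0.3419]
 [ 0.      0.      0.      1.    ]] 67.96981563262815
```

View pics/w1.png

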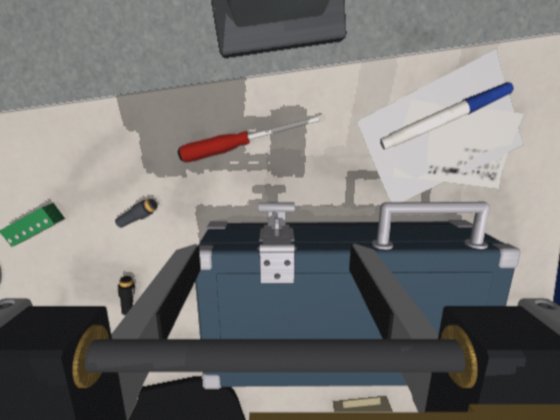

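The wrist view shows the T-bar at (259..294, 207), with the pull at (385..487, 208).

Run:
```python
from h import *
c=load('w1'); o,th=chest(); A=np.array([[np.cos(th),np.sin(th)],[-np.sin(th),np.cos(th)]])
for u,v,z in ((259,207,.044),(294,207,.044),(276.5,207,.044),(262,270,.09),(294,270,.09),(380,209,.078),(487,209,.078)): 
    w=P(c,u,v,z); print(u,v,w,A@(w[:2]-o),P(c,u,v))
```

```text
259 207 [ 0.4408 -0.0741  0.044 ] [-0.1014 -0.0873] [ 0.4399 -0.0738  0.0475]
294 207 [ 0.4453 -0.0396  0.044 ] [-0.1014 -0.0525] [ 0.4447 -0.0397  0.0461]
276.5 207 [ 0.4431 -0.0569  0.044 ] [-0.1014 -0.0699] [ 0.4422 -0.0568  0.0469]
262 270 [ 0.4865 -0.0758  0.09  ] [-0.0559 -0.0832] [ 0.4861 -0.0757  0.0907]
294 270 [ 0.4902 -0.0474  0.09  ] [-0.0559 -0.0546] [ 0.4905 -0.0474  0.0893]
380 209 [0.4471 0.0345 0.078 ] [-0.1091  0.0212] [0.4481 0.0354 0.075 ]
487 209 [0.4592 0.1282 0.078 ] [-0.1089  0.1156] [0.4582 0.1264 0.0807]
```

Request:
{"fn": "move_arm", "kwargs": {
  "increments": [
    [0.002, 0, 0.035, 0, 0, 0, 0],
    [0, 0, 0.035, 0, 0, 0, 0.2],
    [0, 0, 0.035, 0, 0, 0, 0.4],
    [0, 0, 0.035, 0, 0, 0, 0.4],
    [0, 0, 0, 0, 0, 0, 0.4],
    [0, 0, 0, 0, 0, 0, 1],
    [0, 0, 0, 0, 0, 0, 1],
    [0, 0, 0, 0, 0, 0, 1],
    [0, 0, 0, 0, 0, 0, 1],
    [0, 0, 0, 0, 0, 0, 1],
    [0, 0, 0, 0, 0, 0, 1]
  ]
}}

```text
time: 3.05
eef_pos: [0.4425, -0.0568, 0.2245]
tool_rot: [0.751, 0.661, 0.001, 0.002]
ft_force: [1.8, -0.5, 5.6]
width: 0.0355
```

Run:
```python
from h import *
o,th=chest(); go(W(-.103,-.070,.042),90+np.degrees(th)); print(state()['ft_force'])
# arc rows in tool frame: y tool ~ +chest x, z tool = down
s=state()
a=lambda q:np.array([-.052*np.sin(q+.48),-.052*np.cos(q+.48)])
q=np.linspace(0,2.95,21); d=np.diff([a(t) for t in q],axis=0); print([(round(x,4),round(-z,4)) for x,z in d])
```

```text
t 3.05 grasp [ 0.4433 -0.0571  0.0445] head 82.69 tilt [ 0.0045 -0.0016 -1.    ] w 0.0355
 shift tool [ 0.0001 -0.0019  0.0025] | turn z -7.456270013138304e-05
 shift after turn (upright) [ 0.0001 -0.0018  0.0025]
[ 1.7982 -0.5147  5.5571]
[(np.float64(-0.0065), np.float64(-0.004)), (np.float64(-0.0059), np.float64(-0.0049)), (np.float64(-0.0051), np.float64(-0.0058)), (np.float64(-0.0042), np.float64(-0.0064)), (np.float64(-0.0032), np.float64(-0.007)), (np.float64(-0.0021), np.float64(-0.0074)), (np.float64(-0.001), np.float64(-0.0076)), (np.float64(0.0001), np.float64(-0.0077)), (np.float64(0.0012), np.float64(-0.0076)), (np.float64(0.0023), np.float64(-0.0073)), (np.float64(0.0034), np.float64(-0.0069)), (np.float64(0.0044), np.float64(-0.0063)), (np.float64(0.0052), np.float64(-0.0056)), (np.float64(0.006), np.float64(-0.0048)), (np.float64(0.0066), np.float64(-0.0038)), (np.float64(0.0071), np.float64(-0.0028)), (np.float64(0.0075), np.float64(-0.0017)), (np.float64(0.0076), np.float64(-0.0006)), (np.float64(0.0076), np.float64(0.0005)), (np.float64(0.0075), np.float64(0.0016))]
```

Request:
{"fn": "move_arm", "kwargs": {
  "increments": [
    [0, -0.0065, -0.004, 0, 0, 0, 1],
    [0, -0.0059, -0.0049, 0, 0, 0, 1],
    [0, -0.0051, -0.0058, 0, 0, 0, 1],
    [0, -0.0042, -0.0064, 0, 0, 0, 1],
    [0, -0.0032, -0.007, 0, 0, 0, 1],
    [0, -0.0021, -0.0074, 0, 0, 0, 1],
    [0, -0.001, -0.0076, 0, 0, 0, 1],
    [0, 0.0001, -0.0077, 0, 0, 0, 1],
    [0, 0.0012, -0.0076, 0, 0, 0, 1],
    [0, 0.0023, -0.0073, 0, 0, 0, 1]
  ]
}}

```text
time: 4.05
eef_pos: [0.416, -0.0534, 0.2876]
tool_rot: [0.751, 0.661, -0.002, -0.002]
ft_force: [-2.0, -5.2, -4.1]
width: 0.0353
```

Run:
```python
from h import *
go(W(-.079-.052*np.sin(1.955),-.070,.088-.052*np.cos(1.955)),82.69); print(state()['ft_force'])
```

```text
t 4.05 grasp [ 0.4149 -0.0534  0.1076] head 82.68 tilt [-0.0064 -0.0003 -1.    ] w 0.0353
 shift tool [0.0001 0.0026 0.0001] | turn z -0.00018467933245591874
 shift after turn (upright) [0.0001 0.0026 0.0001]
[-2.0225 -5.1843 -4.0903]
```

Request:
{"fn": "move_arm", "kwargs": {
  "increments": [
    [0, 0.0034, -0.0069, 0, 0, 0, 1],
    [0, 0.0044, -0.0063, 0, 0, 0, 1],
    [0, 0.0052, -0.0056, 0, 0, 0, 1],
    [0, 0.006, -0.0048, 0, 0, 0, 1],
    [0, 0.0066, -0.0038, 0, 0, 0, 1],
    [0, 0.0071, -0.0028, 0, 0, 0, 1],
    [0, 0.0075, -0.0017, 0, 0, 0, 1],
    [0, 0.0076, -0.0006, 0, 0, 0, 1],
    [0, 0.0076, 0.0005, 0, 0, 0, 1],
    [0, 0.0075, 0.0016, 0, 0, 0, 1],
    [0, 0.002, 0.0005, 0, 0, 0, 1],
    [0, 0, 0, 0, 0, 0, 1]
  ]
}}

```text
time: 5.25
eef_pos: [0.4822, -0.0617, 0.3209]
tool_rot: [0.751, 0.661, 0.001, 0.001]
ft_force: [0.3, -3.9, 5.2]
width: 0.0342
```

Run:
```python
from h import *
go(W(-.079-.052*np.sin(3.43),-.070,.088-.052*np.cos(3.43)),82.69); print(state()['ft_force'])
```

```text
t 5.25 grasp [ 0.4828 -0.0619  0.1409] head 82.69 tilt [ 0.0029 -0.0011 -1.    ] w 0.0342
 shift tool [-0.0001 -0.0029  0.003 ] | turn z 4.136525665298378e-05
 shift after turn (upright) [-0.0001 -0.0029  0.003 ]
[ 0.3424 -3.9232  5.1633]
```

Request:
{"fn": "move_arm", "kwargs": {
  "increments": [
    [0, 0, 0, 0, 0, 0, 0.4],
    [0, 0, 0, 0, 0, 0, 0.4],
    [0, 0, 0, 0, 0, 0, 0.4],
    [0, 0, -0.04, 0, 0, 0, 0.4],
    [0, 0, -0.04, 0, 0, 0, 0.4],
    [0, 0, 0, 0, 0, 0.1428, 0.65],
    [0, 0, 0, 0, 0, 0.1428, 0.65],
    [0, 0, 0, 0, 0, 0.1428, 0.65],
    [0, 0, 0, 0, 0, 0.1428, 0.65],
    [0, 0, 0, 0, 0, 0.1428, 0.65],
    [0, 0, 0, 0, 0, 0.1428, 0.65],
    [0, 0, 0, 0, 0, 0.1428, 0.65],
    [0, 0, 0, 0, 0, 0.1428, 0.65],
    [0, 0, 0, 0, 0, 0.1428, 0.65],
    [0, 0, 0, 0, 0, 0.1428, 0.65],
    [0, 0, 0, 0, 0, 0.1428, 0.65],
    [0, 0, 0, 0, 0, 0, 0.65]
  ]
}}

```text
time: 6.95
eef_pos: [0.4815, -0.0611, 0.3978]
tool_rot: [0.998, -0.063, -0.001, -0.001]
ft_force: [0.1, -0.1, 0.3]
width: 0.0326
```

Run:
```python
from h import *
go(W(-.111,.068,.076),-7.31); print(state()['ft_force']); cap('scene','s1')
cv2.imwrite('pics/s1c.png',cv2.resize(cv2.imread('pics/s1.png')[100:250,150:350],None,fx=3,fy=3))
```

```text
t 6.95 grasp [ 0.4813 -0.0609  0.2178] head -7.27 tilt [-0.0012  0.0013 -1.    ] w 0.0326
 shift tool [-0.0478 -0.1369  0.142 ] | turn z 0.000767886491154283
 shift after turn (upright) [-0.0481 -0.137   0.1418]
[ 0.1218 -0.0596  0.3031]
```

View pics/s1c.png

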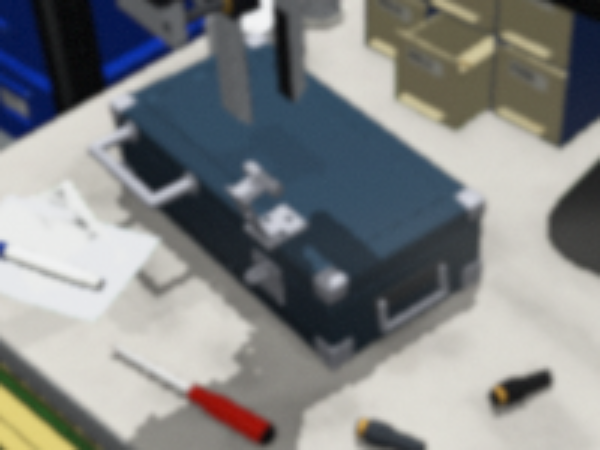

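Request:
{"fn": "move_arm", "kwargs": {
  "increments": [
    [-0.016, -0.045, 0, 0, 0, 0, 0.65],
    [-0.016, -0.046, 0, 0, 0, 0, 0.65],
    [-0.016, -0.046, 0, 0, 0, 0, 0.65],
    [0, 0, 0.035, 0, 0, 0, 0.65],
    [0, 0, 0.035, 0, 0, 0, 0.65],
    [0, 0, 0.035, 0, 0, 0, 0.65],
    [0, 0, 0.025, 0, 0, 0, 0.65],
    [0, 0, 0.012, 0, 0, 0, 0.65],
    [0, 0, 0, 0, 0, 0, 0.65],
    [0, 0, 0, 0, 0, 0, 1],
    [0, 0, 0, 0, 0, 0, 1],
    [0, 0, 0, 0, 0, 0, 1],
    [0, 0, 0, 0, 0, 0, 1],
    [0, 0, 0, 0, 0, 0, 1]
  ]
}}

```text
time: 8.4
eef_pos: [0.4509, 0.0807, 0.2577]
tool_rot: [0.998, -0.064, -0.001, -0.0]
ft_force: [-5.3, 0.3, 4.8]
width: 0.009
```

Run:
```python
from h import *
go(W(-.111,.068,.076),-7.31); print(state()['ft_force'])
a=lambda q:np.array([-.187*np.cos(q+.0645),.187*np.sin(q+.0645)])
q=np.linspace(0,1.62,33); d=np.diff([a(t) for t in q],axis=0)
for i in (0,16): print([[round(float(x),4),0,round(float(-z),4),0,0,0,1] for x,z in d[i:i+16]])
```

```text
t 8.4 grasp [0.4506 0.0809 0.0777] head -7.29 tilt [-0.0018  0.0007 -1.    ] w 0.009
 shift tool [ 0.0004 -0.0004  0.0017] | turn z 0.00038327345566604645
 shift after turn (upright) [ 0.0004 -0.0004  0.0017]
[-5.2828  0.2977  4.7856]
[[0.0008, 0, -0.0094, 0, 0, 0, 1], [0.0013, 0, -0.0094, 0, 0, 0, 1], [0.0018, 0, -0.0093, 0, 0, 0, 1], [0.0023, 0, -0.0092, 0, 0, 0, 1], [0.0027, 0, -0.0091, 0, 0, 0, 1], [0.0032, 0, -0.0089, 0, 0, 0, 1], [0.0036, 0, -0.0087, 0, 0, 0, 1], [0.0041, 0, -0.0085, 0, 0, 0, 1], [0.0045, 0, -0.0083, 0, 0, 0, 1], [0.0049, 0, -0.0081, 0, 0, 0, 1], [0.0053, 0, -0.0078, 0, 0, 0, 1], [0.0057, 0, -0.0076, 0, 0, 0, 1], [0.0061, 0, -0.0073, 0, 0, 0, 1], [0.0064, 0, -0.0069, 0, 0, 0, 1], [0.0068, 0, -0.0066, 0, 0, 0, 1], [0.0071, 0, -0.0063, 0, 0, 0, 1]]
[[0.0074, 0, -0.0059, 0, 0, 0, 1], [0.0077, 0, -0.0055, 0, 0, 0, 1], [0.008, 0, -0.0051, 0, 0, 0, 1], [0.0082, 0, -0.0047, 0, 0, 0, 1], [0.0084, 0, -0.0043, 0, 0, 0, 1], [0.0087, 0, -0.0038, 0, 0, 0, 1], [0.0088, 0, -0.0034, 0, 0, 0, 1], [0.009, 0, -0.0029, 0, 0, 0, 1], [0.0091, 0, -0.0025, 0, 0, 0, 1], [0.0092, 0, -0.002, 0, 0, 0, 1], [0.0093, 0, -0.0016, 0, 0, 0, 1], [0.0094, 0, -0.0011, 0, 0, 0, 1], [0.0094, 0, -0.0006, 0, 0, 0, 1], [0.0095, 0, -0.0001, 0, 0, 0, 1], [0.0095, 0, 0.0004, 0, 0, 0, 1], [0.0094, 0, 0.0008, 0, 0, 0, 1]]
```

Request:
{"fn": "move_arm", "kwargs": {
  "increments": [
    [0.0008, 0, -0.0094, 0, 0, 0, 1],
    [0.0013, 0, -0.0094, 0, 0, 0, 1],
    [0.0018, 0, -0.0093, 0, 0, 0, 1],
    [0.0023, 0, -0.0092, 0, 0, 0, 1],
    [0.0027, 0, -0.0091, 0, 0, 0, 1],
    [0.0032, 0, -0.0089, 0, 0, 0, 1],
    [0.0036, 0, -0.0087, 0, 0, 0, 1],
    [0.0041, 0, -0.0085, 0, 0, 0, 1],
    [0.0045, 0, -0.0083, 0, 0, 0, 1],
    [0.0049, 0, -0.0081, 0, 0, 0, 1],
    [0.0053, 0, -0.0078, 0, 0, 0, 1],
    [0.0057, 0, -0.0076, 0, 0, 0, 1],
    [0.0061, 0, -0.0073, 0, 0, 0, 1],
    [0.0064, 0, -0.0069, 0, 0, 0, 1],
    [0.0068, 0, -0.0066, 0, 0, 0, 1],
    [0.0071, 0, -0.0063, 0, 0, 0, 1]
  ]
}}

```text
time: 10.0
eef_pos: [0.5157, 0.0726, 0.3909]
tool_rot: [0.998, -0.063, -0.003, -0.001]
ft_force: [-13.4, 2.7, 7.5]
width: 0.0088
```

Run:
```python
from h import *
a=.81+.0645
go(W(.075-.187*np.cos(a),.068,.064+.187*np.sin(a)),-7.31); print(state()['ft_force'],state()['q'])
```

```text
t 10.0 grasp [0.5146 0.0728 0.2109] head -7.25 tilt [-0.0061  0.0014 -1.    ] w 0.0088
 shift tool [ 0.002  -0.0002  0.0034] | turn z 0.000964990487521829
 shift after turn (upright) [ 0.002  -0.0002  0.0034]
[-13.4025   2.6709   7.5367] [0.0304 0.0271 1.4612 0.0016 1.6594 0.1572]
```

Request:
{"fn": "move_arm", "kwargs": {
  "increments": [
    [0.0074, 0, -0.0052, 0, 0, 0, 1],
    [0.0077, 0, -0.0048, 0, 0, 0, 1],
    [0.008, 0, -0.0044, 0, 0, 0, 1],
    [0.0082, 0, -0.004, 0, 0, 0, 1],
    [0.0084, 0, -0.0038, 0, 0, 0, 1],
    [0.0087, 0, -0.0038, 0, 0, 0, 1],
    [0.0088, 0, -0.0034, 0, 0, 0, 1],
    [0.009, 0, -0.0029, 0, 0, 0, 1],
    [0.0091, 0, -0.0025, 0, 0, 0, 1],
    [0.0092, 0, -0.002, 0, 0, 0, 1],
    [0.0093, 0, -0.0016, 0, 0, 0, 1],
    [0.0094, 0, -0.0011, 0, 0, 0, 1],
    [0.0094, 0, -0.0006, 0, 0, 0, 1],
    [0.0095, 0, -0.0001, 0, 0, 0, 1],
    [0.0095, 0, 0.0004, 0, 0, 0, 1],
    [0.0094, 0, 0.0008, 0, 0, 0, 1],
    [0.002, 0, 0, 0, 0, 0, 1],
    [0, 0, 0, 0, 0, 0, 1]
  ]
}}

```text
time: 11.8
eef_pos: [0.6602, 0.0542, 0.4313]
tool_rot: [0.998, -0.063, 0.005, -0.001]
ft_force: [-0.7, 3.4, 4.3]
width: 0.0093
```

Run:
```python
from h import *
a=1.62+.0645
go(W(.075-.187*np.cos(a),.068,.064+.187*np.sin(a)),-7.31); print(state()['ft_force'],state()['q'])
```

```text
t 11.8 grasp [0.6619 0.0544 0.2513] head -7.27 tilt [ 0.0096  0.0011 -1.    ] w 0.0093
 shift tool [-0.0053  0.0003  0.0015] | turn z 0.0006988013835968355
 shift after turn (upright) [-0.0053  0.0003  0.0015]
[-0.6805  3.4399  4.3084] [-0.0038  0.3375  1.0217  0.0012  1.7728  0.1233]
```

Request:
{"fn": "move_arm", "kwargs": {
  "increments": [
    [0, 0, 0, 0, 0, 0, 0.65],
    [0, 0, 0, 0, 0, 0, 0.65],
    [0, 0, 0, 0, 0, 0, 0.65],
    [0, 0, -0.025, 0, 0, 0, 0.6],
    [0, 0, -0.025, 0, 0, 0, 0.5],
    [-0.038, 0, 0, 0, 0, 0, 0],
    [-0.038, 0, 0, 0, 0, 0, 0],
    [-0.038, 0, 0, 0, 0, 0, 0],
    [-0.038, 0, 0, 0, 0, 0, 0],
    [-0.038, 0, 0, 0, 0, 0, 0],
    [0, 0, 0, 0, 0, 0.1426, 0],
    [0, 0, 0, 0, 0, 0.1426, 0],
    [0, 0, 0, 0, 0, 0.1426, 0],
    [0, 0, 0, 0, 0, 0.1426, 0],
    [0, 0, 0, 0, 0, 0.1426, 0],
    [0, 0, 0, 0, 0, 0.1426, 0],
    [0, 0, 0, 0, 0, 0.1426, 0],
    [0, 0, 0, 0, 0, 0.1426, 0],
    [0, 0, 0, 0, 0, 0.1426, 0]
  ]
}}

```text
time: 13.7
eef_pos: [0.4709, 0.0778, 0.4765]
tool_rot: [0.759, -0.651, 0.0, 0.0]
ft_force: [-0.2, 0.2, -0.2]
width: 0.0941
```

Request:
{"fn": "move_arm", "kwargs": {
  "increments": [
    [0.0432, 0.0067, 0.008, 0, 0, 0, 0],
    [0.0432, 0.0067, 0.008, 0, 0, 0, 0],
    [0.0432, 0.0067, 0.008, 0, 0, 0, 0],
    [0.0432, 0.0067, 0.008, 0, 0, 0, 0],
    [0.0432, 0.0067, 0.008, 0, 0, 0, 0],
    [0.0432, 0.0067, 0.008, 0, 0, 0, 0],
    [0.0432, 0.0067, 0.008, 0, 0, 0, 0],
    [0.0432, 0.0067, 0.008, 0, 0, 0, 0],
    [0.0432, 0.0067, 0.008, 0, 0, 0, 0],
    [0.0432, 0.0067, 0.008, 0, 0, 0, 0],
    [0.0432, 0.0067, 0.008, 0, 0, 0, 0],
    [0.0432, 0.0067, 0.008, 0, 0, 0, 0],
    [0, 0, 0, 0, 0, 0, 0],
    [0, 0, 0, 0, 0, 0, 0]
  ]
}}

```text
time: 15.1
eef_pos: [0.4736, -0.4476, 0.3791]
tool_rot: [0.761, -0.649, -0.001, -0.0]
ft_force: [-1.0, 0.3, -0.5]
width: 0.0941
```

Run:
```python
from h import *
go([.477,-.446,.037],-80.8); cap('wrist','w2'); cap('top','t2')
a=np.zeros((600,800,3),np.uint8); 
a=cv2.resize(cv2.imread('pics/w2.png'),(800,600)); cv2.imwrite('pics/w2b.png',a)
c=load('t2');X=cloud(c); 
m=(X[...,2]>.064)&(X[...,2]<.24)&(X[...,0]<.75); m[:, :130]=0; m[:,285:]=0
o,th=chest(); A=np.array([[np.cos(th),np.sin(th)],[-np.sin(th),np.cos(th)]]); q=(X[m][:,:2]-o)@A.T
print('lid front x by z',[(z,np.percentile(q[(X[m][:,2]>z)&(X[m][:,2]<z+.03),0],[5,95])) for z in (.07,.1,.13,.16,.19) if ((X[m][:,2]>z)&(X[m][:,2]<z+.03)).sum()>5])
```

```text
t 15.1 grasp [ 0.4733 -0.4472  0.1991] head -80.95 tilt [-0.0016  0.0022 -1.    ] w 0.0941
 shift tool [-0.0002 -0.004   0.1621] | turn z -0.002695817782999476
 shift after turn (upright) [-0.0006 -0.0038  0.1621]
lid front x by z [(0.07, array([-0.4933,  0.1838])), (0.1, array([-0.4888,  0.0804])), (0.13, array([-0.4644,  0.0827])), (0.16, array([-0.46  ,  0.0849])), (0.19, array([0.0843, 0.1798]))]
```

View pics/w2b.png

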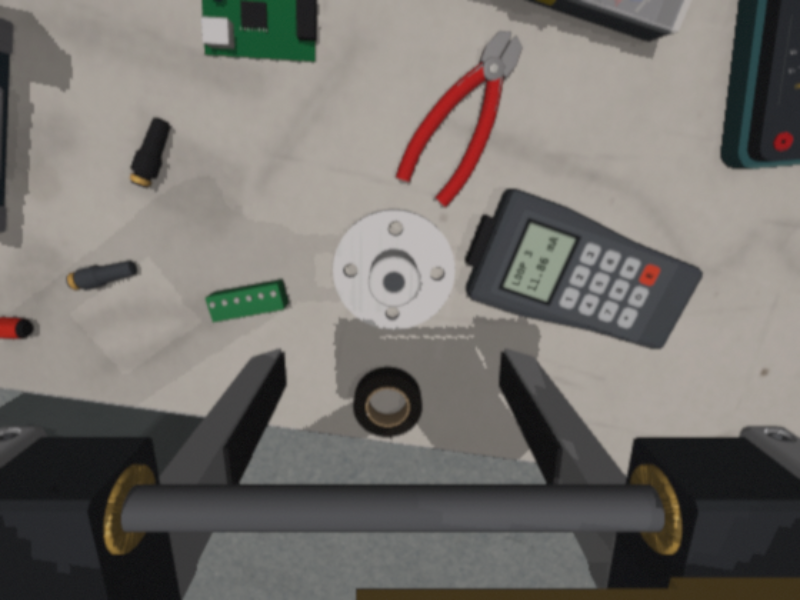

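The flange is unmoved. Its holes are at (396,228), (438,272), (392,313) and (350,270). The meter stands close by on the right, so I'll go in part-open.

Run:
```python
from h import *
c=load('w2'); k=.7
g=cv2.cvtColor(c['image'],cv2.COLOR_BGR2GRAY)
pts=[]
for u,v in ((396,228),(438,272),(392,313),(350,270)):
    u,v=u*k,v*k; u0,v0=int(u)-6,int(v)-6; w=g[v0:v0+13,u0:u0+13].astype(float); wt=np.clip(np.percentile(w,70)-w-10,0,None)
    yy,xx=np.mgrid[:13,:13]; uu,vv=u0+(wt*xx).sum()/wt.sum(),v0+(wt*yy).sum()/wt.sum()
    pts.append([P(c,u,v,.010)[:2],P(c,uu,vv,.010)[:2]]); print((u,v),(uu,vv),pts[-1])
for j in (0,1):
    p=np.array([x[j] for x in pts]); ct=p.mean(0); d=p-ct
    print('centre',ct,'r',np.linalg.norm(d,axis=1),'ang mod 90',[(np.degrees(np.arctan2(y,x))+45)%90-45 for x,y in d])
X=cloud(c); m=(X[...,2]>.037)&(X[...,2]<.05)&(np.hypot(X[...,0]-.477,X[...,1]+.446)<.03); r=cv2.minEnclosingCircle(X[m][:,:2].astype(np.float32)); print('boss',r,m.sum())
go([*r[0],.036],-80.8)
```

```text
(277.2, 159.6) (np.float64(275.90348822876865), np.float64(160.35510908418587)) [array([ 0.5138, -0.4438]), array([ 0.5127, -0.4425])]
(306.59999999999997, 190.39999999999998) (np.float64(306.8549340609368), np.float64(192.45702592087312)) [array([ 0.4844, -0.4827]), array([ 0.4821, -0.4835])]
(274.4, 219.1) (np.float64(273.980341438179), np.float64(220.64355923435076)) [array([ 0.4444, -0.4517]), array([ 0.4424, -0.4516])]
(244.99999999999997, 189.0) (np.float64(244.08546655656482), np.float64(189.70767960363335)) [array([ 0.4749, -0.4128]), array([ 0.4739, -0.4118])]
centre [ 0.4794 -0.4478] r [0.0346 0.0353 0.0352 0.0353] ang mod 90 [np.float64(6.5526083161429085), np.float64(8.25202080616262), np.float64(6.495706130613343), np.float64(7.315361848399306)]
centre [ 0.4778 -0.4473] r [0.0353 0.0364 0.0356 0.0357] ang mod 90 [np.float64(7.869226475545943), np.float64(6.830005207230755), np.float64(6.792195378084216), np.float64(6.258915466489839)]
boss ((0.4789818525314331, -0.44738227128982544), 0.019342057406902313) 1033
t 15.2 grasp [ 0.4743 -0.4458  0.2012] head -80.81 tilt [ 0.0005  0.     -1.    ] w 0.0939
 shift tool [ 0.0023 -0.0043  0.1652] | turn z -0.0001082928287853612
 shift after turn (upright) [ 0.0024 -0.0044  0.1652]
```

Request:
{"fn": "move_arm", "kwargs": {
  "increments": [
    [0.0024, -0.0044, 0.03, 0, 0, 0, 0.35],
    [0, 0, 0.045, 0, 0, 0, 0.35],
    [0, 0, 0.045, 0, 0, 0, 0.35],
    [0, 0, 0.03, 0, 0, 0, 0.35],
    [0, 0, 0.015, 0, 0, 0, 0.35],
    [0, 0, 0, 0, 0, 0, 0.35],
    [0, 0, 0, 0, 0, 0, 0.35],
    [0, 0, 0, 0, 0, 0, 1],
    [0, 0, 0, 0, 0, 0, 1],
    [0, 0, 0, 0, 0, 0, 1],
    [0, 0, 0, 0, 0, 0, 1],
    [0, 0, 0, 0, 0, 0, 1],
    [0, 0, 0, 0, 0, 0, 1]
  ]
}}

```text
time: 16.5
eef_pos: [0.479, -0.4481, 0.2171]
tool_rot: [0.761, -0.648, 0.001, -0.0]
ft_force: [-0.3, 3.3, 5.6]
width: 0.0371
```

Run:
```python
from h import *
go([.479,-.4475,.036],-80.8); print(state()['ft_force'])
```

```text
t 16.5 grasp [ 0.4792 -0.4482  0.0371] head -80.84 tilt [ 0.0012 -0.0002 -1.    ] w 0.0371
 shift tool [-0.0007  0.0001  0.0011] | turn z -0.0007356834854717214
 shift after turn (upright) [-0.0007  0.0001  0.0011]
[-0.3455  3.2625  5.5577]
```

Request:
{"fn": "move_arm", "kwargs": {
  "increments": [
    [0, 0, -0.02, 0, 0, 0, 1],
    [0, 0, -0.035, 0, 0, 0, 1],
    [0, 0, -0.04, 0, 0, 0, 1],
    [0, 0, -0.04, 0, 0, 0, 1],
    [0, 0, -0.03, 0, 0, 0, 1],
    [0, 0, 0, 0, 0, 0.084, 1],
    [0, 0, 0, 0, 0, 0.084, 1],
    [0, 0, 0, 0, 0, 0.0835, 1],
    [0, 0, 0, 0, 0, 0, 1]
  ]
}}

```text
time: 17.4
eef_pos: [0.4786, -0.4484, 0.3789]
tool_rot: [-0.674, 0.739, 0.001, -0.0]
ft_force: [-0.3, 0.2, -4.4]
width: 0.0373
```

Request:
{"fn": "move_arm", "kwargs": {
  "increments": [
    [-0.02, -0.0015, 0, 0, 0, 0, 1],
    [-0.036, -0.0024, 0, 0, 0, 0, 1],
    [-0.036, -0.0024, 0, 0, 0, 0, 1],
    [-0.036, -0.0024, 0, 0, 0, 0, 1],
    [-0.036, -0.0024, 0, 0, 0, 0, 1],
    [-0.036, -0.0024, 0, 0, 0, 0, 1],
    [-0.036, -0.0024, 0, 0, 0, 0, 1],
    [-0.036, -0.0024, 0, 0, 0, 0, 1],
    [-0.036, -0.0024, 0, 0, 0, 0, 1],
    [-0.036, -0.0024, 0, 0, 0, 0, 1],
    [-0.036, -0.0024, 0, 0, 0, 0, 1],
    [-0.036, -0.0024, 0, 0, 0, 0, 1],
    [-0.036, -0.0024, 0, 0, 0, 0, 1],
    [-0.036, -0.0024, 0, 0, 0, 0, 1],
    [-0.025, -0.0018, 0, 0, 0, 0, 1],
    [-0.015, -0.0008, 0, 0, 0, 0, 1],
    [0, 0, 0, 0, 0, 0, 1]
  ]
}}

```text
time: 19.1
eef_pos: [0.5623, 0.0757, 0.3799]
tool_rot: [-0.675, 0.738, 0.0, -0.0]
ft_force: [0.1, -0.6, -2.6]
width: 0.0375
```

Run:
```python
from h import *
go(W(0,.076,.060),-95.2); print(state()['ft_force'])
cap('wrist','w3'); cap('scene','s3')
a=cv2.imread('pics/w3.png'); cv2.imwrite('pics/w3b.png',cv2.resize(a,(800,600)))
```

```text
t 19.1 grasp [0.5621 0.0757 0.1999] head -95.05 tilt [-0.0011  0.0001 -1.    ] w 0.0375
 shift tool [ 0.0007 -0.0003  0.1399] | turn z 0.0026512647882042844
 shift after turn (upright) [ 0.0007 -0.0002  0.1399]
[ 0.0556 -0.629  -2.5557]
```

View pics/w3b.png

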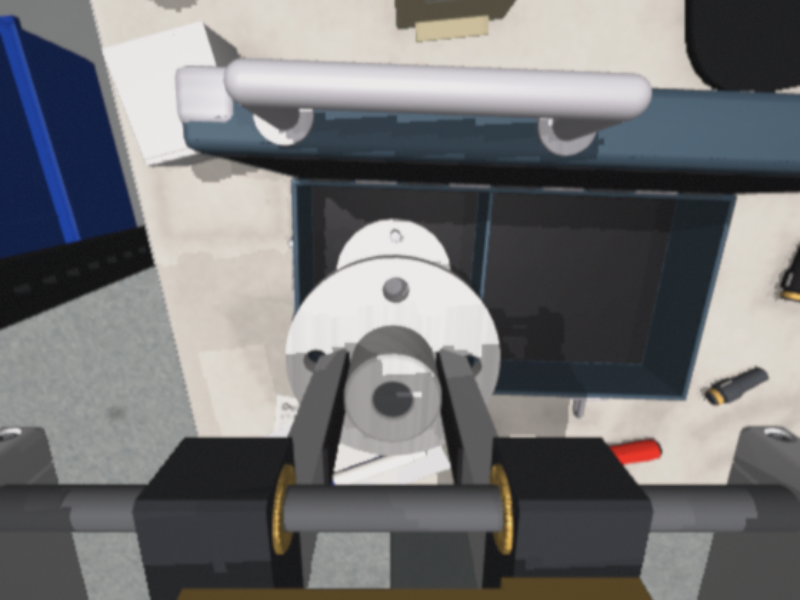

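The flange is held. Its holes are at (396,290), (314,357) and (473,361), and a hub stud shows at (396,236). I enlarge this for the angle.

Run:
```python
import cv2
a=cv2.imread('pics/w3.png'); cv2.imwrite('pics/w3c.png',cv2.resize(a[150:270,195:355],None,fx=5,fy=5,interpolation=cv2.INTER_CUBIC))
```

```text
(no output)
```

View pics/w3c.png

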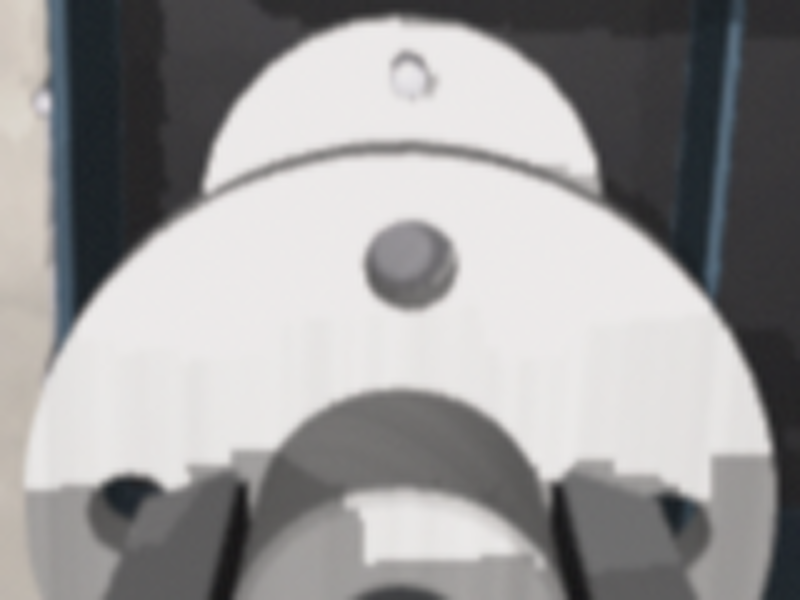

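Run:
```python
from h import *
c=load('w3'); X=cloud(c)
f=lambda u,v,z:P(c,195+u/5,150+v/5,z)
# plate plane height from depth
zz=X[150+60:150+70,195+60:195+100,2]; print('plate top z',np.median(zz))
z=float(np.median(zz)); z=.173 if abs(z-.173)>.006 else z
E=np.array([f(u,v,z)[:2] for u,v in ((22,485),(777,485),(40,400),(752,400),(110,288),(690,288),(205,200),(600,200),(405,146))])
A=np.c_[2*E,np.ones(len(E))]; s=np.linalg.lstsq(A,(E**2).sum(1),rcond=None)[0]; ct=s[:2]; print('plate centre',ct,'r',np.sqrt(s[2]+ct@ct), np.linalg.norm(E-ct,axis=1))
h=f(411,265,z)[:2]; l=f(88+45,474+40,z)[:2]; r=f(712-45,492+36,z)[:2]
for n,p in (('front',h),('left',l),('right',r)):
    d=p-ct; print(n,p,np.linalg.norm(d),np.degrees(np.arctan2(d[1],d[0])))
print('stud',f(411,75,.032),f(411,75,.030),'expected',W(.035,.076,.032),'hub',W(0,.076,.014))
o=f(745,0,.064)
print('depth at stud',P(c,195+411/5,150+75/5), 'hub disc', np.median(X[155:170,195+60:195+70,2]))
```

```text
plate top z 0.1726125242077141
plate centre [0.5625 0.0754] r 0.048750569099142646 [0.0492 0.0494 0.0487 0.0481 0.0478 0.0481 0.0488 0.0493 0.0494]
front [0.5966 0.0709] 0.034382468414808014 -7.541786033439698
left [0.5661 0.1099] 0.03474501586586894 83.9761338166667
right [0.558  0.0405] 0.03520115579240837 -97.27677215397595
stud [0.5994 0.0694 0.032 ] [0.5991 0.0694 0.03  ] expected [0.5969 0.0705 0.032 ] hub [0.5622 0.075  0.014 ]
depth at stud [0.5996 0.0694 0.0332] hub disc 0.013662133545729649
```

Run:
```python
from h import *
c=load('t2'); a=c['image']
cv2.imwrite('pics/t2c.png',cv2.resize(a[150:230,140:240],None,fx=7,fy=7,interpolation=cv2.INTER_CUBIC))
f=210/np.tan(np.radians(float(c['vertical_fov']))/2)
for n,w in (('hub',W(0,.076,.014)),('pil',W(0,.076,.040)),('s+x',W(.035,.076,.032)),('s-x',W(-.035,.076,.032)),('s+y',W(0,.111,.032)),('s-y',W(0,.041,.032))):
    q=np.linalg.inv(c['T'])@np.r_[w,1]; u,v=q[0]/q[2]*f+float(c['cx']),q[1]/q[2]*f+float(c['cy']); print(n,u,v,'crop',(u-140)*7,(v-150)*7)
```

```text
hub 180.63542320986124 187.53969243955146 crop 284.4479624690287 262.7778470768602
pil 177.82606913351532 186.2722872937189 crop 264.7824839346072 253.90601105603233
s+x 180.71488983596598 172.29495589521437 crop 285.0042288517618 156.0646912665006
s-x 176.69162559258942 201.09934725955424 crop 256.84137914812595 357.69543081687965
s+y 164.2955606280185 184.86951505854512 crop 170.06892439612955 244.08660540981583
s-y 193.13337742667653 188.4718233076567 crop 371.9336419867357 269.30276315359697
```

View pics/t2c.png

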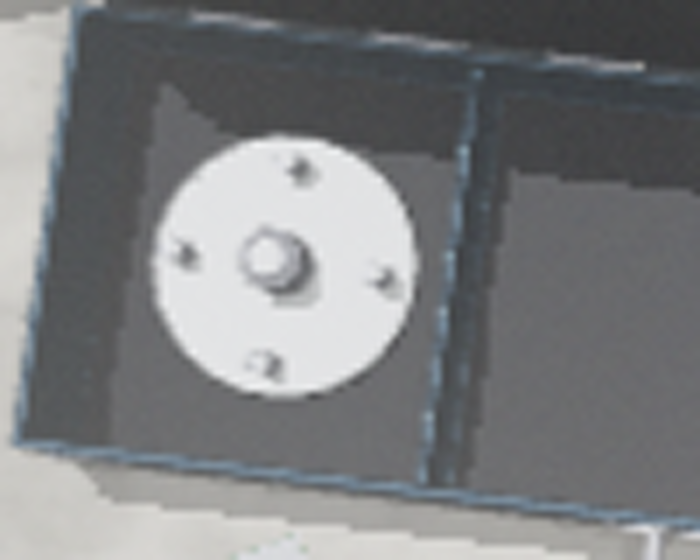

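Request:
{"fn": "move_arm", "kwargs": {
  "increments": [
    [0, -0.0005, 0.03, 0, 0, 0.001, 1],
    [0, 0, 0.035, 0, 0, 0, 1],
    [0, 0, 0.03, 0, 0, 0, 1],
    [0, 0, 0.015, 0, 0, 0, 1],
    [0, 0, 0.008, 0, 0, 0, 1],
    [0, 0, 0, 0, 0, 0, 1],
    [0, 0, 0, 0, 0, 0, 1]
  ]
}}

```text
time: 19.9
eef_pos: [0.5634, 0.0739, 0.2645]
tool_rot: [-0.673, 0.739, -0.001, 0.001]
ft_force: [0.6, -0.2, -3.2]
width: 0.0372
```

Request:
{"fn": "move_arm", "kwargs": {
  "increments": [
    [0, 0, 0.003, 0, 0, 0, 1],
    [0, 0, 0.003, 0, 0, 0, 1],
    [0, 0, 0, 0, 0, 0, 1]
  ]
}}

```text
time: 20.2
eef_pos: [0.5627, 0.0744, 0.2568]
tool_rot: [-0.674, 0.739, -0.0, 0.0]
ft_force: [-0.4, -0.7, -2.4]
width: 0.0373
```

Run:
```python
from h import *
go(W(0,.076,.051),-95.2); print(state()['ft_force'],state()['torque'])
cap('wrist','w4')
```

```text
t 20.2 grasp [0.5628 0.0744 0.0768] head -95.3 tilt [ 0.0003  0.0001 -1.    ] w 0.0373
 shift tool [-0.0005  0.0006  0.0258] | turn z -0.0017329764221372798
 shift after turn (upright) [-0.0005  0.0006  0.0258]
[-0.4149 -0.7059 -2.4128] [ 0.027   0.1507 -0.0553]
```

View pics/w4.png

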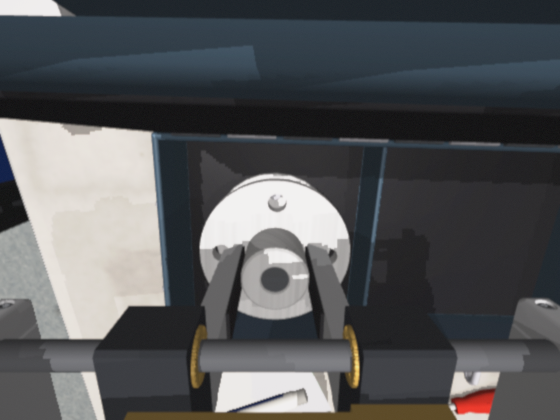

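The stud is visible inside the front hole at (277,202), so the flange is aligned. I continue down.

Request:
{"fn": "move_arm", "kwargs": {
  "increments": [
    [-0.0005, 0, 0.004, 0, 0, 0, 1],
    [0, 0, 0.004, 0, 0, 0, 1],
    [0, 0, 0.003, 0, 0, 0, 1],
    [0, 0, 0.002, 0, 0, 0, 1],
    [0, 0, 0, 0, 0, 0, 1]
  ]
}}

```text
time: 20.75
eef_pos: [0.5627, 0.0748, 0.243]
tool_rot: [-0.674, 0.739, 0.0, -0.0]
ft_force: [0.6, -0.5, -2.8]
width: 0.0371
```

Run:
```python
from h import *
go(W(0,.076,.051),-95.2); print(state()['ft_force'],state()['torque'])
```

```text
t 20.75 grasp [0.5625 0.0748 0.063 ] head -95.31 tilt [-0.001   0.0001 -1.    ] w 0.0371
 shift tool [-0.0002  0.0003  0.012 ] | turn z -0.0019513168821567344
 shift after turn (upright) [-0.0002  0.0003  0.012 ]
[ 0.649  -0.515  -2.7627] [0.0202 0.1481 0.0366]
```

Request:
{"fn": "move_arm", "kwargs": {
  "increments": [
    [0, 0, 0.003, 0, 0, 0, 1],
    [0, 0, 0.003, 0, 0, 0, 1],
    [0, 0, 0.003, 0, 0, 0, 1],
    [0, 0, 0.002, 0, 0, 0, 1],
    [0, 0, 0, 0, 0, 0, 1],
    [0, 0, 0, 0, 0, 0, 1]
  ]
}}

```text
time: 21.35
eef_pos: [0.5628, 0.0748, 0.2327]
tool_rot: [-0.674, 0.739, 0.0, -0.0]
ft_force: [-0.2, -0.5, -2.3]
width: 0.0372
```

Run:
```python
from h import *
go(W(0,.076,.051),-95.2); print(state()['ft_force'],state()['torque'])
```

```text
t 21.35 grasp [0.5628 0.0748 0.0527] head -95.31 tilt [-0.0001  0.0001 -1.    ] w 0.0372
 shift tool [-0.0001  0.0006  0.0017] | turn z -0.0019301931509242939
 shift after turn (upright) [-0.0001  0.0006  0.0017]
[-0.1586 -0.4885 -2.3313] [-0.0231  0.1676  0.0054]
```

Request:
{"fn": "move_arm", "kwargs": {
  "increments": [
    [0, 0, 0.0015, 0, 0, 0, 1],
    [0, 0, 0, 0, 0, 0, 0.45],
    [0, 0, 0, 0, 0, 0, 0.45],
    [0, 0, 0, 0, 0, 0, 0.45],
    [0, 0, -0.015, 0, 0, 0, 0.45],
    [0, 0, -0.03, 0, 0, 0, 0.45],
    [0, 0, -0.045, 0, 0, 0, 0.45],
    [0, 0, -0.045, 0, 0, 0, 0.45],
    [0, 0, -0.015, 0, 0, 0.089, 0.45],
    [0.04, -0.0044, 0, 0, 0, 0, 0.45],
    [0.04, -0.0044, 0, 0, 0, 0, 0.45],
    [0.04, -0.0044, 0, 0, 0, 0, 0.45],
    [0.04, -0.0044, 0, 0, 0, 0, 0.45],
    [0.04, -0.0044, 0, 0, 0, 0, 0.45],
    [0.04, -0.0044, 0, 0, 0, 0, 0.45],
    [0.04, -0.0044, 0, 0, 0, 0, 0.45],
    [0.045, -0.0044, 0, 0, 0, 0, 0.45],
    [0, 0, 0, 0, 0, 0, 0.45],
    [0, 0, 0, 0, 0, 0, 0.45]
  ]
}}

```text
time: 23.25
eef_pos: [0.5384, -0.2522, 0.3822]
tool_rot: [-0.639, 0.769, -0.0, 0.0]
ft_force: [0.2, -1.4, -0.2]
width: 0.052
```

Run:
```python
from h import *
s=state(); cap('wrist','w5'); cap('top','t5')
c=load('t5'); X=cloud(c)
o,th=chest(); A=np.array([[np.cos(th),np.sin(th)],[-np.sin(th),np.cos(th)]])
q=(X[...,:2]-o)@A.T; m=(np.hypot(q[...,0],q[...,1]-.076)<.05)
p=X[m]; pl=m&(np.hypot(q[...,0],q[...,1]-.076)>.028); print('flange plate z (want .024)',np.percentile(X[pl][:,2],[10,50,90]),'boss top (want .058)',np.percentile(p[:,2],99))
c=load('w5'); X=cloud(c); im=c['image']
cv2.imwrite('pics/w5b.png',cv2.resize(im,(800,600)))
go([.5388,-.2513,.021],-100.4)
```

```text
flange plate z (want .024) [0.019  0.0239 0.0264] boss top (want .058) 0.05989716273486817
t 23.35 grasp [ 0.539  -0.2504  0.2021] head -100.37 tilt [ 0.0011  0.0001 -1.    ] w 0.0517
 shift tool [0.001  0.0002 0.1811] | turn z 0.0005767203312603489
 shift after turn (upright) [0.0009 0.     0.1811]
```

View pics/w5b.png

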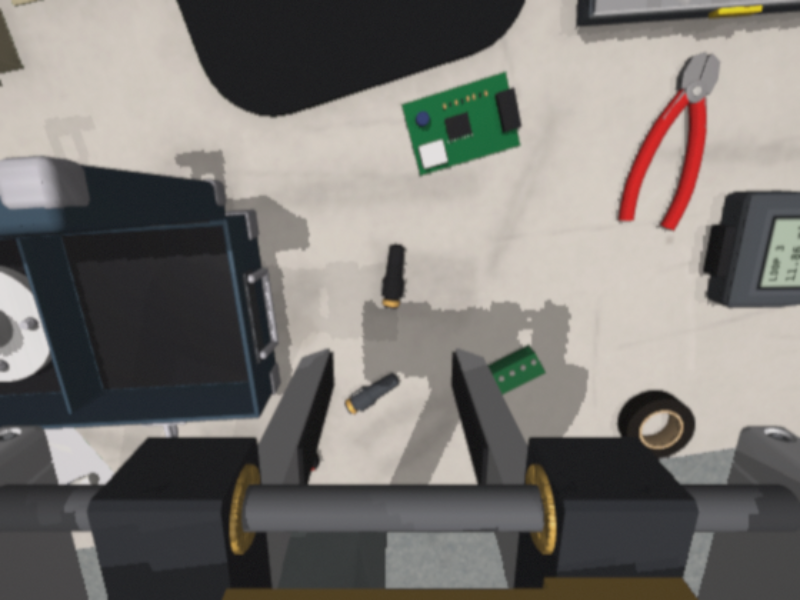

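The flange is seated (plate .024, boss .059). The black plug is centred at (394,275).

Run:
```python
from h import *
c=load('w5'); X=cloud(c); k=.7
def rect(n,u0,v0,u1,v1,z0=.009,z1=.03):
    s=X[int(v0*k):int(v1*k),int(u0*k):int(u1*k)].reshape(-1,3); s=s[(s[:,2]>z0)&(s[:,2]<z1)]; r=cv2.minAreaRect(s[:,:2].astype(np.float32)); print(n,len(s),np.round(r[0],4),np.round(r[1],4),r[2])
rect('black',375,235,415,315); rect('grey',340,365,405,418); rect('strip',490,340,555,400,.012)
```

```text
black 556 [ 0.5406 -0.2519] [0.0187 0.0515] 79.64503479003906
grey 477 [ 0.4401 -0.2159] [0.0188 0.052 ] 21.923851013183594
strip 649 [ 0.4404 -0.3422] [0.0233 0.0406] 19.691608428955078
```

Request:
{"fn": "move_arm", "kwargs": {
  "increments": [
    [0.001, -0.0012, 0.04, 0, 0, 0, 0.45],
    [0, 0, 0.045, 0, 0, 0, 0.45],
    [0, 0, 0.045, 0, 0, 0, 0.45],
    [0, 0, 0.03, 0, 0, 0, 0.45],
    [0, 0, 0.014, 0, 0, 0, 0.45],
    [0, 0, 0.006, 0, 0, 0, 0.45],
    [0, 0, 0, 0, 0, 0, 0.45],
    [0, 0, 0, 0, 0, 0, 1],
    [0, 0, 0, 0, 0, 0, 1],
    [0, 0, 0, 0, 0, 0, 1],
    [0, 0, 0, 0, 0, 0, 1],
    [0, 0, 0, 0, 0, 0, 1],
    [0, 0, -0.03, 0, 0, 0, 1],
    [0, 0, -0.045, 0, 0, 0, 1],
    [0, 0, -0.045, 0, 0, 0, 1],
    [0, 0, 0, 0, 0, -0.054, 1],
    [0, 0, 0, 0, 0, 0, 1]
  ]
}}

```text
time: 25.05
eef_pos: [0.5399, -0.2526, 0.3235]
tool_rot: [-0.66, 0.751, -0.002, 0.001]
ft_force: [-1.3, 1.0, -1.3]
width: 0.0173
```

Run:
```python
from h import *
go(W(-.01,-.021,.032),-97.31); print(state()['ft_force'])
```

```text
t 25.05 grasp [ 0.5406 -0.253   0.1435] head -97.33 tilt [ 0.0037 -0.0021 -1.    ] w 0.0173
 shift tool [-0.2312  0.0308  0.111 ] | turn z -0.00027149627993561346
 shift after turn (upright) [-0.2311  0.0303  0.1115]
[-1.3116  0.9653 -1.3104]
```

Request:
{"fn": "move_arm", "kwargs": {
  "increments": [
    [-0.039, 0.005, 0, 0, 0, 0, 1],
    [-0.039, 0.005, 0, 0, 0, 0, 1],
    [-0.039, 0.005, 0, 0, 0, 0, 1],
    [-0.039, 0.005, 0, 0, 0, 0, 1],
    [-0.038, 0.005, 0, 0, 0, 0, 1],
    [-0.037, 0.005, 0, 0, 0, 0, 1],
    [0, 0, 0.04, 0, 0, 0, 1],
    [0, 0, 0.04, 0, 0, 0, 1],
    [0, 0, 0.02, 0, 0, 0, 1],
    [0, 0, 0.011, 0, 0, 0, 1],
    [0, 0, 0, 0, 0, 0, 1],
    [0, 0, 0, 0, 0, 0, 0.7],
    [0, 0, 0, 0, 0, 0, 0.65],
    [0, 0, 0, 0, 0, 0, 0.65],
    [0, 0, -0.03, 0, 0, 0, 0.65],
    [0, 0, -0.045, 0, 0, 0, 0.65],
    [0, 0, -0.045, 0, 0, 0, 0.65],
    [0, 0, 0, 0, 0, 0, 0.6]
  ]
}}

```text
time: 26.85
eef_pos: [0.5409, -0.0198, 0.3387]
tool_rot: [-0.66, 0.751, -0.006, 0.005]
ft_force: [0.8, -0.4, -0.3]
width: 0.0367
```

Run:
```python
from h import *
go([.4395,-.215,.021],23.5-180);go([.4395,-.215,.021],23.5); print(state()['ft_force'])
c=cap('top','t6'); X=cloud(c)
k=.7
def rect(n,u0,v0,u1,v1,z0=.009,z1=.03):
    s=X[int(v0*k):int(v1*k),int(u0*k):int(u1*k)].reshape(-1,3); s=s[(s[:,2]>z0)&(s[:,2]<z1)]; r=cv2.minAreaRect(s[:,:2].astype(np.float32)); print(n,len(s),np.round(r[0],4),np.round(r[1],4),r[2])
rect('plug2',405,325,450,355)
rect('strip',470,325,525,360,.010)
```

```text
t 26.85 grasp [ 0.5437 -0.0201  0.1587] head -97.33 tilt [ 0.0156 -0.0021 -0.9999] w 0.0367
 shift tool [0.2066 0.0807 0.1365] | turn z 1.032729658281135
 shift after turn (upright) [ 0.1733 -0.1371  0.1377]
t 26.85 grasp [ 0.5437 -0.0201  0.1587] head -97.33 tilt [ 0.0156 -0.0021 -0.9999] w 0.0367
 shift tool [0.2066 0.0807 0.1365] | turn z -2.108862995308658
 shift after turn (upright) [-0.1733  0.1371  0.1377]
[ 0.7706 -0.369  -0.3227]
plug2 128 [ 0.4388 -0.2137] [0.0184 0.0501] 26.41327476501465
strip 238 [ 0.4352 -0.3321] [0.0219 0.0602] 19.63298988342285
```

Request:
{"fn": "move_arm", "kwargs": {
  "increments": [
    [0, 0.04, 0, 0, 0, 0, 0.5],
    [0, 0.04, 0, 0, 0, 0, 0.5],
    [0, 0, 0, 0, 0, 0.1287, 0.5],
    [0, 0, 0, 0, 0, 0.1287, 0.5],
    [0, 0, 0, 0, 0, 0.1287, 0.5],
    [0, 0, 0, 0, 0, 0.1287, 0.5],
    [0, 0, 0, 0, 0, 0.1287, 0.5],
    [0, 0, 0, 0, 0, 0.1287, 0.5],
    [0, 0, 0, 0, 0, 0.1287, 0.5],
    [0, 0, 0, 0, 0, 0.1287, 0.5],
    [0.021, -0.0355, 0, 0, 0, 0, 0.5],
    [0.021, -0.0355, 0, 0, 0, 0, 0.5],
    [0.021, -0.0355, 0, 0, 0, 0, 0.5],
    [0.021, -0.0355, 0, 0, 0, 0, 0.5],
    [0.021, -0.0355, 0, 0, 0, 0, 0.5],
    [0, 0, 0.04, 0, 0, 0, 0.5],
    [0, 0, 0, 0, 0, 0, 0.5]
  ]
}}

```text
time: 28.6
eef_pos: [0.4332, -0.2191, 0.2826]
tool_rot: [-0.207, 0.978, 0.007, -0.004]
ft_force: [-0.6, 0.9, -1.1]
width: 0.0464
```

Run:
```python
from h import *
go([.4393,-.2148,.021],24-180); print(state()['q'])
```

```text
t 28.6 grasp [ 0.4312 -0.2169  0.1026] head -156.14 tilt [-0.0108  0.0122 -0.9999] w 0.0464
 shift tool [-0.0086 -0.0026  0.0815] | turn z -0.002512035334570036
 shift after turn (upright) [-0.0082 -0.0014  0.0816]
[-0.5864  0.0065  1.7004  0.0042  1.4504  2.1383]
```

Request:
{"fn": "move_arm", "kwargs": {
  "increments": [
    [-0.004, -0.001, 0.025, 0, 0, 0, 0.5],
    [0, 0, 0.02, 0, 0, 0, 0.5],
    [0, 0, 0, 0, 0, 0, 0.5],
    [0, 0, 0, 0, 0, 0, 0.5],
    [0, 0, 0, 0, 0, 0, 0.5]
  ]
}}

```text
time: 29.1
eef_pos: [0.4402, -0.2182, 0.2458]
tool_rot: [-0.208, 0.978, 0.001, 0.002]
ft_force: [-0.3, 0.3, 0.5]
width: 0.047
```

Run:
```python
from h import *
go([.4393,-.2148,.021],24-180); print(state()['q'])
```

```text
t 29.1 grasp [ 0.4406 -0.2176  0.0658] head -155.94 tilt [ 0.0026  0.0032 -1.    ] w 0.047
 shift tool [0.0003 0.003  0.0448] | turn z 0.0010105012797984479
 shift after turn (upright) [0.0001 0.0031 0.0448]
[-0.5769  0.0458  1.7376  0.0042  1.3577  2.1439]
```

Request:
{"fn": "move_arm", "kwargs": {
  "increments": [
    [0, 0.002, 0.025, 0, 0, 0, 0.5],
    [0, 0, 0.0195, 0, 0, 0, 0.5],
    [0, 0, 0, 0, 0, 0, 0.5],
    [0, 0, 0, 0, 0, 0, 1],
    [0, 0, 0, 0, 0, 0, 1],
    [0, 0, 0, 0, 0, 0, 1],
    [0, 0, 0, 0, 0, 0, 1],
    [0, 0, 0, 0, 0, 0, 1],
    [0, 0, -0.035, 0, 0, 0, 1],
    [0, 0, -0.045, 0, 0, 0, 1],
    [0, 0, -0.045, 0, 0, 0, 1],
    [0, 0, 0, 0, 0, -0.1281, 1],
    [0, 0, 0, 0, 0, -0.1281, 1],
    [0, 0, 0, 0, 0, -0.1281, 1],
    [0, 0, 0, 0, 0, -0.1281, 1],
    [0, 0, 0, 0, 0, -0.1281, 1],
    [0, 0, 0, 0, 0, -0.1281, 1],
    [0, 0, 0, 0, 0, -0.1281, 1],
    [0, 0, 0, 0, 0, -0.1281, 1],
    [0, 0, 0, 0, 0, 0, 1]
  ]
}}

```text
time: 31.1
eef_pos: [0.4387, -0.2168, 0.3246]
tool_rot: [-0.661, 0.751, 0.002, 0.002]
ft_force: [-0.2, -0.5, -0.2]
width: 0.017
```

Run:
```python
from h import *
go(W(-.01,-.063,.031),-97.31); print(state()['q'],state()['ft_force'])
```

```text
t 31.1 grasp [ 0.4388 -0.2159  0.1446] head -97.29 tilt [ 0.0004  0.0046 -1.    ] w 0.017
 shift tool [-0.1647 -0.0755  0.1144] | turn z 0.0004351812995627845
 shift after turn (upright) [-0.1653 -0.0754  0.1136]
[-0.5762 -0.0175  1.6382  0.0041  1.5231  1.1216] [-0.1833 -0.5235 -0.2186]
```

Request:
{"fn": "move_arm", "kwargs": {
  "increments": [
    [-0.0333, -0.0151, 0, 0, 0, 0, 1],
    [-0.033, -0.0151, 0, 0, 0, 0, 1],
    [-0.033, -0.0151, 0, 0, 0, 0, 1],
    [-0.033, -0.0151, 0, 0, 0, 0, 1],
    [-0.033, -0.0151, 0, 0, 0, 0, 1],
    [0, 0, 0, 0, 0, 0, 1],
    [0, 0, 0.04, 0, 0, 0, 1],
    [0, 0, 0.04, 0, 0, 0, 1],
    [0, 0, 0.022, 0, 0, 0, 1],
    [0, 0, 0.011, 0, 0, 0, 1],
    [0, 0, 0, 0, 0, 0, 1],
    [0, 0, 0, 0, 0, 0, 0.7],
    [0, 0, 0, 0, 0, 0, 0.65],
    [0, 0, 0, 0, 0, 0, 0.65],
    [0, 0, -0.03, 0, 0, 0, 0.65],
    [0, 0, -0.045, 0, 0, 0, 0.65],
    [0, 0, -0.045, 0, 0, 0, 0.65],
    [0, 0.03, 0, 0, 0, 0, 0.6],
    [0, 0, 0, 0, 0, 0, 0.6]
  ]
}}

```text
time: 33.0
eef_pos: [0.5034, -0.0583, 0.3355]
tool_rot: [-0.661, 0.751, -0.0, 0.003]
ft_force: [0.0, 0.1, -0.1]
width: 0.0375
```

Run:
```python
from h import *
c=cap('top','t7'); X=cloud(c); k=.7
def rect(n,u0,v0,u1,v1,z0=.009,z1=.03):
    s=X[int(v0*k):int(v1*k),int(u0*k):int(u1*k)].reshape(-1,3); s=s[(s[:,2]>z0)&(s[:,2]<z1)]; r=cv2.minAreaRect(s[:,:2].astype(np.float32)); print(n,len(s),np.round(r[0],4),np.round(r[1],4),r[2])
rect('strip',460,315,535,370,.010)
go([.4352,-.332,.021],-160); print(state()['ft_force'])
```

```text
strip 239 [ 0.4354 -0.3321] [0.022  0.0604] 19.690467834472656
t 33.05 grasp [ 0.5048 -0.0578  0.154 ] head -97.27 tilt [ 0.0037  0.0037 -1.    ] w 0.0372
 shift tool [0.2814 0.0348 0.1318] | turn z 1.0947903022521637
 shift after turn (upright) [ 0.1592 -0.2339  0.133 ]
[1.1092 0.5155 0.1715]
```

Request:
{"fn": "move_arm", "kwargs": {
  "increments": [
    [0, 0, 0, 0, 0, 0.1369, 0.45],
    [0, 0, 0, 0, 0, 0.1369, 0.45],
    [0, 0, 0, 0, 0, 0.1369, 0.45],
    [0, 0, 0, 0, 0, 0.1369, 0.45],
    [0, 0, 0, 0, 0, 0.1369, 0.45],
    [0, 0, 0, 0, 0, 0.1369, 0.45],
    [0, 0, 0, 0, 0, 0.1369, 0.45],
    [0, 0, 0, 0, 0, 0.1369, 0.45],
    [0.0227, -0.0334, 0, 0, 0, 0, 0.45],
    [0.0227, -0.0334, 0, 0, 0, 0, 0.45],
    [0.0227, -0.0334, 0, 0, 0, 0, 0.45],
    [0.0227, -0.0334, 0, 0, 0, 0, 0.45],
    [0.0227, -0.0334, 0, 0, 0, 0, 0.45],
    [0.0227, -0.0334, 0, 0, 0, 0, 0.45],
    [0.0227, -0.0334, 0, 0, 0, 0, 0.45],
    [0, 0, 0.04, 0, 0, 0, 0.45],
    [0, 0, 0.03, 0, 0, 0, 0.45],
    [0, 0, 0, 0, 0, 0, 0.45],
    [0, 0, 0, 0, 0, 0, 0.45],
    [0, 0, 0, 0, 0, 0, 0.45]
  ]
}}

```text
time: 35.05
eef_pos: [0.4362, -0.3327, 0.2631]
tool_rot: [-0.174, 0.985, 0.001, 0.002]
ft_force: [-0.0, 0.2, 0.4]
width: 0.0517
```

Run:
```python
from h import *
go([.4354,-.3322,.021],-160.2); c=cap('wrist','w8'); X=cloud(c); im=c['image'].astype(int)
m=(im[...,1]>im[...,2]+25)&(im[...,1]>im[...,0]+15)&(X[...,2]>.008)&(X[...,2]<.03)&(np.hypot(X[...,0]-.4354,X[...,1]+.3322)<.08)
s=X[m]; r=cv2.minAreaRect(s[:,:2].astype(np.float32)); print(len(s),r)
```

```text
t 35.05 grasp [ 0.4368 -0.3323  0.0831] head -159.99 tilt [ 0.0031  0.0021 -1.    ] w 0.0517
 shift tool [0.0015 0.0005 0.0621] | turn z 0.003748394140514828
 shift after turn (upright) [0.0013 0.0006 0.0621]
1900 ((0.4369414746761322, -0.33326080441474915), (0.020894410088658333, 0.05987371504306793), 19.509597778320312)
```

Position confirmed, so I grip the strip.

Request:
{"fn": "move_arm", "kwargs": {
  "increments": [
    [0, 0.0005, 0.03, 0, 0, 0, 0.45],
    [0, 0, 0.022, 0, 0, 0, 0.45],
    [0, 0, 0.01, 0, 0, 0, 0.45],
    [0, 0, 0, 0, 0, 0, 0.45],
    [0, 0, 0, 0, 0, 0, 1],
    [0, 0, 0, 0, 0, 0, 1],
    [0, 0, 0, 0, 0, 0, 1],
    [0, 0, 0, 0, 0, 0, 1],
    [0, 0, -0.035, 0, 0, 0, 1],
    [0, 0, -0.045, 0, 0, 0, 1],
    [0, 0, -0.045, 0, 0, 0, 1],
    [0, 0, 0, 0, 0, -0.1368, 1],
    [0, 0, 0, 0, 0, -0.1368, 1],
    [0, 0, 0, 0, 0, -0.1368, 1],
    [0, 0, 0, 0, 0, -0.1368, 1],
    [0, 0, 0, 0, 0, -0.1368, 1],
    [0, 0, 0, 0, 0, -0.1368, 1],
    [0, 0, 0, 0, 0, -0.1368, 1],
    [0, 0, 0, 0, 0, -0.1368, 1],
    [0, 0, 0, 0, 0, 0, 1]
  ]
}}

```text
time: 37.1
eef_pos: [0.4352, -0.3321, 0.3241]
tool_rot: [-0.66, 0.751, 0.002, 0.002]
ft_force: [-0.1, 0.0, -0.6]
width: 0.0218
```

Run:
```python
from h import *
go(W(-.01,-.105,.031),-97.31); print(state()['q'],state()['ft_force'])
```

```text
t 37.1 grasp [ 0.4353 -0.3313  0.1441] head -97.33 tilt [ 0.0005  0.0046 -1.    ] w 0.0218
 shift tool [-0.2376 -0.0642  0.1142] | turn z -0.0003121633543080901
 shift after turn (upright) [-0.2381 -0.0642  0.1131]
[-0.7565  0.1118  1.5043  0.0037  1.5282  0.942 ] [-0.1279  0.0046 -0.5761]
```

Request:
{"fn": "move_arm", "kwargs": {
  "increments": [
    [-0.034, -0.0092, 0, 0, 0, 0, 1],
    [-0.034, -0.0092, 0, 0, 0, 0, 1],
    [-0.034, -0.0092, 0, 0, 0, 0, 1],
    [-0.034, -0.0092, 0, 0, 0, 0, 1],
    [-0.034, -0.0092, 0, 0, 0, 0, 1],
    [-0.034, -0.0092, 0, 0, 0, 0, 1],
    [-0.034, -0.0092, 0, 0, 0, 0, 1],
    [0, 0, 0, 0, 0, 0, 1],
    [0, 0, 0.04, 0, 0, 0, 1],
    [0, 0, 0.04, 0, 0, 0, 1],
    [0, 0, 0.022, 0, 0, 0, 1],
    [0, 0, 0.01, 0, 0, 0, 1],
    [0, 0, 0, 0, 0, 0, 1],
    [0, 0, 0, 0, 0, 0, 0.7],
    [0, 0, 0, 0, 0, 0, 0.67],
    [0, 0, 0, 0, 0, 0, 0.67],
    [0, 0, -0.03, 0, 0, 0, 0.67],
    [0, 0, -0.045, 0, 0, 0, 0.67],
    [0, 0, -0.045, 0, 0, 0, 0.67],
    [0, 0.04, 0, 0, 0, 0, 0.6]
  ]
}}

```text
time: 39.1
eef_pos: [0.4934, -0.1003, 0.3429]
tool_rot: [-0.661, 0.751, -0.007, 0.007]
ft_force: [-0.3, -0.4, 0.9]
width: 0.0357
```

Request:
{"fn": "move_arm", "kwargs": {
  "increments": [
    [0, 0.04, -0.03, 0, 0, 0, 0.6],
    [0, 0.04, -0.03, 0, 0, 0, 0.6],
    [0, 0.02, -0.03, 0, 0, 0, 0.6],
    [0, 0, 0, 0, 0, 0, 0.65]
  ]
}}

```text
time: 39.5
eef_pos: [0.3887, -0.0865, 0.4298]
tool_rot: [-0.66, 0.751, -0.004, 0.005]
ft_force: [0.6, -0.2, -0.1]
width: 0.0337
```

Run:
```python
from h import *
c=cap('wrist','w9'); cv2.imwrite('pics/w9b.png',cv2.resize(c['image'],(800,600))); t=cap('top','t9')
a=.0645+1.64; go(W(.075-.187*np.cos(a),.068,.064+.187*np.sin(a)+.06),-7.31)
```

```text
t 39.6 grasp [ 0.3911 -0.0863  0.2447] head -97.33 tilt [ 0.0048  0.0029 -1.    ] w 0.0331
 shift tool [-0.174  -0.2494 -0.0629] | turn z -1.5710926492345327
 shift after turn (upright) [ 0.2492 -0.1738 -0.0646]
```

View pics/w9b.png

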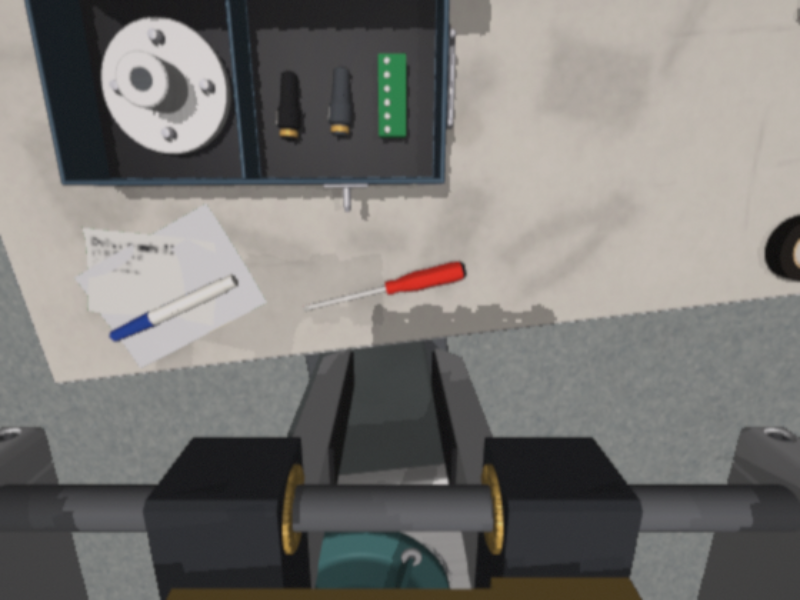

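Everything is in the chest: flange with studs through its holes at (165,85), both plugs at (289,105) and (341,100), strip at (392,95). Next I go back to the pull.

Request:
{"fn": "move_arm", "kwargs": {
  "increments": [
    [0, 0, -0.033, 0, 0, -0.1428, 0.65],
    [0, 0, -0.033, 0, 0, -0.1428, 0.65],
    [0, 0, 0, 0, 0, -0.1428, 0.65],
    [0, 0, 0, 0, 0, -0.1428, 0.65],
    [0, 0, 0, 0, 0, -0.1428, 0.65],
    [0, 0, 0, 0, 0, -0.1428, 0.65],
    [0, 0, 0, 0, 0, -0.1428, 0.65],
    [0, 0, 0, 0, 0, -0.1428, 0.65],
    [0, 0, 0, 0, 0, -0.1428, 0.65],
    [0, 0, 0, 0, 0, -0.1428, 0.65],
    [0, 0, 0, 0, 0, -0.143, 0.65],
    [0.036, -0.025, 0, 0, 0, 0, 0.65],
    [0.036, -0.025, 0, 0, 0, 0, 0.65],
    [0.036, -0.025, 0, 0, 0, 0, 0.65],
    [0.036, -0.025, 0, 0, 0, 0, 0.65],
    [0.036, -0.025, 0, 0, 0, 0, 0.65],
    [0.036, -0.025, 0, 0, 0, 0, 0.65],
    [0.0347, -0.024, 0, 0, 0, 0, 0.65],
    [0, 0, 0, 0, 0, 0, 0.65],
    [0, 0, 0, 0, 0, 0, 0.65]
  ]
}}

```text
time: 41.6
eef_pos: [0.6632, 0.0541, 0.4852]
tool_rot: [0.998, -0.063, -0.004, -0.002]
ft_force: [0.1, -0.0, -0.1]
width: 0.0329
```

Run:
```python
from h import *
go([.6619,.0544,.2505],-7.31); cap('wrist','w10')
```

```text
t 41.6 grasp [0.662  0.0549 0.3052] head -7.24 tilt [-0.0068  0.0041 -1.    ] w 0.0329
 shift tool [0.0004 0.0007 0.0547] | turn z 0.001177735320418791
 shift after turn (upright) [-0.      0.0005  0.0547]
```

View pics/w10.png

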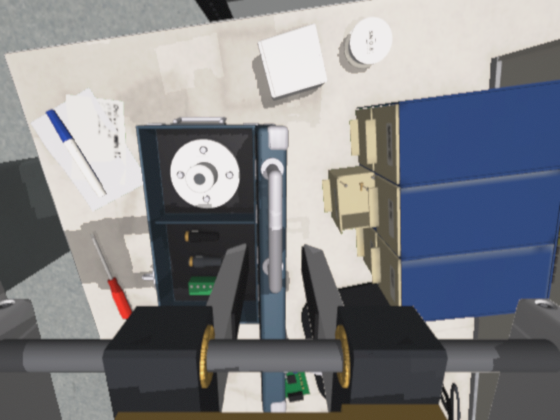

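The bar (u≈277) lies centred between the fingers. I go down, grip and check.

Request:
{"fn": "move_arm", "kwargs": {
  "increments": [
    [0, 0, 0.025, 0, 0, 0, 0.65],
    [0, 0, 0.02, 0, 0, 0, 0.65],
    [0, 0, 0.01, 0, 0, 0, 0.65],
    [0, 0, 0, 0, 0, 0, 0.65],
    [0, 0, 0, 0, 0, 0, 1],
    [0, 0, 0, 0, 0, 0, 1],
    [0, 0, 0, 0, 0, 0, 1],
    [0, 0, 0, 0, 0, 0, 1]
  ]
}}

```text
time: 42.45
eef_pos: [0.6612, 0.0537, 0.4366]
tool_rot: [0.998, -0.064, 0.002, -0.002]
ft_force: [0.2, 0.7, 3.0]
width: 0.009
```

Run:
```python
from h import *
go([.6619,.0544,.2505],-7.31); s=state();print(s['ft_force'])
g=s['eef_pos']+.18*R.from_quat(s['tool_rot']).as_matrix()[:,2]
o,th=chest(); A=np.array([[np.cos(th),np.sin(th)],[-np.sin(th),np.cos(th)]]); l=A@(g[:2]-o); print('chest',l,'angle',np.arctan2(g[2]-.064,.075-l[0])-.0645,'r',np.hypot(g[2]-.064,.075-l[0]))
a0=1.64
a=lambda q:np.array([-.187*np.cos(q+.0645),.187*np.sin(q+.0645)])
q=np.linspace(a0,0.0,41); d=np.diff([a(t) for t in q],axis=0)
for i in (0,20): print([[round(float(x),4),0,round(float(-z),4),0,0,0,1] for x,z in d[i:i+20]])
```

```text
t 42.45 grasp [0.6618 0.0545 0.2566] head -7.3 tilt [ 0.0034  0.0042 -1.    ] w 0.009
 shift tool [0.0001 0.0001 0.0061] | turn z 0.0001875711814547038
 shift after turn (upright) [0.0001 0.0001 0.0061]
[0.242  0.746  2.9813]
chest [0.1014 0.0684] angle 1.6427158455486655 r 0.1943863149504021
[[-0.0076, 0, -0.0009, 0, 0, 0, 1], [-0.0076, 0, -0.0006, 0, 0, 0, 1], [-0.0077, 0, -0.0002, 0, 0, 0, 1], [-0.0077, 0, 0.0001, 0, 0, 0, 1], [-0.0077, 0, 0.0004, 0, 0, 0, 1], [-0.0076, 0, 0.0007, 0, 0, 0, 1], [-0.0076, 0, 0.001, 0, 0, 0, 1], [-0.0076, 0, 0.0013, 0, 0, 0, 1], [-0.0075, 0, 0.0016, 0, 0, 0, 1], [-0.0074, 0, 0.0019, 0, 0, 0, 1], [-0.0073, 0, 0.0022, 0, 0, 0, 1], [-0.0072, 0, 0.0025, 0, 0, 0, 1], [-0.0071, 0, 0.0028, 0, 0, 0, 1], [-0.007, 0, 0.0031, 0, 0, 0, 1], [-0.0069, 0, 0.0034, 0, 0, 0, 1], [-0.0067, 0, 0.0037, 0, 0, 0, 1], [-0.0066, 0, 0.004, 0, 0, 0, 1], [-0.0064, 0, 0.0042, 0, 0, 0, 1], [-0.0062, 0, 0.0045, 0, 0, 0, 1], [-0.006, 0, 0.0047, 0, 0, 0, 1]]
[[-0.0058, 0, 0.005, 0, 0, 0, 1], [-0.0056, 0, 0.0052, 0, 0, 0, 1], [-0.0054, 0, 0.0054, 0, 0, 0, 1], [-0.0052, 0, 0.0057, 0, 0, 0, 1], [-0.0049, 0, 0.0059, 0, 0, 0, 1], [-0.0047, 0, 0.0061, 0, 0, 0, 1], [-0.0044, 0, 0.0062, 0, 0, 0, 1], [-0.0042, 0, 0.0064, 0, 0, 0, 1], [-0.0039, 0, 0.0066, 0, 0, 0, 1], [-0.0036, 0, 0.0067, 0, 0, 0, 1], [-0.0034, 0, 0.0069, 0, 0, 0, 1], [-0.0031, 0, 0.007, 0, 0, 0, 1], [-0.0028, 0, 0.0071, 0, 0, 0, 1], [-0.0025, 0, 0.0073, 0, 0, 0, 1], [-0.0022, 0, 0.0073, 0, 0, 0, 1], [-0.0019, 0, 0.0074, 0, 0, 0, 1], [-0.0016, 0, 0.0075, 0, 0, 0, 1], [-0.0013, 0, 0.0076, 0, 0, 0, 1], [-0.001, 0, 0.0076, 0, 0, 0, 1], [-0.0007, 0, 0.0076, 0, 0, 0, 1]]
```

Request:
{"fn": "move_arm", "kwargs": {
  "increments": [
    [-0.0076, 0, -0.0003, 0, 0, 0, 1],
    [-0.0076, 0, 0, 0, 0, 0, 1],
    [-0.0077, 0, 0.0003, 0, 0, 0, 1],
    [-0.0077, 0, 0.0004, 0, 0, 0, 1],
    [-0.0077, 0, 0.0006, 0, 0, 0, 1],
    [-0.0076, 0, 0.0008, 0, 0, 0, 1],
    [-0.0076, 0, 0.001, 0, 0, 0, 1],
    [-0.0076, 0, 0.0013, 0, 0, 0, 1],
    [-0.0075, 0, 0.0016, 0, 0, 0, 1],
    [-0.0074, 0, 0.0019, 0, 0, 0, 1],
    [-0.0073, 0, 0.0022, 0, 0, 0, 1],
    [-0.0072, 0, 0.0025, 0, 0, 0, 1],
    [-0.0071, 0, 0.0028, 0, 0, 0, 1],
    [-0.007, 0, 0.0031, 0, 0, 0, 1],
    [-0.0069, 0, 0.0034, 0, 0, 0, 1],
    [-0.0067, 0, 0.0037, 0, 0, 0, 1],
    [-0.0066, 0, 0.004, 0, 0, 0, 1],
    [-0.0064, 0, 0.0042, 0, 0, 0, 1],
    [-0.0062, 0, 0.0045, 0, 0, 0, 1],
    [-0.006, 0, 0.0047, 0, 0, 0, 1]
  ]
}}

```text
time: 44.45
eef_pos: [0.5182, 0.0719, 0.3921]
tool_rot: [0.998, -0.064, -0.0, -0.002]
ft_force: [-1.1, -3.3, 4.9]
width: 0.009
```

```bash
cat >> h.py <<'E'
def lid():
    s=state();g=s['eef_pos']+.18*R.from_quat(s['tool_rot']).as_matrix()[:,2]
    o,th=chest(); A=np.array([[np.cos(th),np.sin(th)],[-np.sin(th),np.cos(th)]]); l=A@(g[:2]-o); print('chest',l,g[2],'angle',np.arctan2(g[2]-.064,.075-l[0])-.0645,'r',np.hypot(g[2]-.064,.075-l[0]),s['ft_force'],s['width'])
E
python3 -c "
from h import *
lid()"
```

```text
chest [-0.0433  0.0679] 0.21211155830608985 angle 0.8323497224598839 r 0.18955494504154946 [-1.1221 -3.2966  4.8905] 0.008974094397827533
```

Request:
{"fn": "move_arm", "kwargs": {
  "increments": [
    [-0.0058, 0, 0.005, 0, 0, 0, 1],
    [-0.0056, 0, 0.0052, 0, 0, 0, 1],
    [-0.0054, 0, 0.0054, 0, 0, 0, 1],
    [-0.0052, 0, 0.0057, 0, 0, 0, 1],
    [-0.0049, 0, 0.0059, 0, 0, 0, 1],
    [-0.0047, 0, 0.0061, 0, 0, 0, 1],
    [-0.0044, 0, 0.0062, 0, 0, 0, 1],
    [-0.0042, 0, 0.0064, 0, 0, 0, 1],
    [-0.0039, 0, 0.0066, 0, 0, 0, 1],
    [-0.0036, 0, 0.0067, 0, 0, 0, 1],
    [-0.0034, 0, 0.0069, 0, 0, 0, 1],
    [-0.0031, 0, 0.007, 0, 0, 0, 1],
    [-0.0028, 0, 0.0071, 0, 0, 0, 1],
    [-0.0025, 0, 0.0073, 0, 0, 0, 1],
    [-0.0022, 0, 0.0073, 0, 0, 0, 1],
    [-0.0019, 0, 0.0074, 0, 0, 0, 1],
    [-0.0016, 0, 0.0065, 0, 0, 0, 1],
    [-0.001, 0, 0.006, 0, 0, 0, 1],
    [0, 0, 0, 0, 0, 0, 1]
  ]
}}

```text
time: 46.35
eef_pos: [0.4529, 0.0808, 0.2752]
tool_rot: [0.998, -0.064, -0.001, -0.001]
ft_force: [3.2, -4.3, -3.9]
width: 0.0087
```

```bash
python3 -c "
from h import *
lid()"
```

```text
chest [-0.1094  0.0684] 0.09517824413306158 angle 0.10300209141354455 r 0.18700970790531732 [ 3.1733 -4.3458 -3.8958] 0.008733941397324684
```

Request:
{"fn": "move_arm", "kwargs": {
  "increments": [
    [-0.0007, 0, 0.005, 0, 0, 0, 1],
    [-0.0005, 0, 0.005, 0, 0, 0, 1],
    [0, 0, 0.003, 0, 0, 0, 1],
    [0, 0, 0.003, 0, 0, 0, 1],
    [0, 0, 0.002, 0, 0, 0, 1],
    [0, 0, 0, 0, 0, 0, 1]
  ]
}}

```text
time: 46.95
eef_pos: [0.4513, 0.081, 0.2576]
tool_rot: [0.998, -0.064, -0.002, -0.001]
ft_force: [-0.2, -5.2, -1.6]
width: 0.0089
```

```bash
python3 -c "
from h import *
lid()"
```

```text
chest [-0.1114  0.0684] 0.07757138626350452 angle 0.008178280888130121 r 0.18689684329042228 [-0.1584 -5.2387 -1.6366] 0.008879978511679036
```

Request:
{"fn": "move_arm", "kwargs": {
  "increments": [
    [0, 0, 0.002, 0, 0, 0, 1],
    [0, 0, 0.002, 0, 0, 0, 1],
    [0, 0, 0, 0, 0, 0, 1]
  ]
}}

```text
time: 47.25
eef_pos: [0.4513, 0.0811, 0.2557]
tool_rot: [0.998, -0.064, -0.002, -0.001]
ft_force: [-5.3, -5.2, 9.1]
width: 0.009
```

```bash
python3 -c "
from h import *
lid()"
```

```text
chest [-0.1115  0.0684] 0.07574898124593743 angle -0.0015721626520058957 r 0.18682890564728236 [-5.2533 -5.2279  9.0974] 0.009029163315693211
```

Request:
{"fn": "move_arm", "kwargs": {
  "increments": [
    [0, 0, -0.002, 0, 0, 0, 0.65],
    [0, 0, 0, 0, 0, 0, 0.65],
    [0, 0, 0, 0, 0, 0, 0.65],
    [0, 0, -0.04, 0, 0, 0, 0.6],
    [0, 0, -0.045, 0, 0, 0, 0.5],
    [0, 0, -0.045, 0, 0, 0, 0.4],
    [0, 0, 0, 0, 0, -0.1428, 0.4],
    [0, 0, 0, 0, 0, -0.1428, 0.4],
    [0, 0, 0, 0, 0, -0.1428, 0.4],
    [0, 0, 0, 0, 0, -0.1428, 0.4],
    [0, 0, 0, 0, 0, -0.1428, 0.4],
    [0, 0, 0, 0, 0, -0.1428, 0.4],
    [0, 0, 0, 0, 0, -0.1428, 0.4],
    [0, 0, 0, 0, 0, -0.1428, 0.4],
    [0, 0, 0, 0, 0, -0.1428, 0.4],
    [0, 0, 0, 0, 0, -0.1428, 0.4],
    [0, 0, 0, 0, 0, -0.143, 0.4],
    [0, 0, 0, 0, 0, 0, 0.4]
  ]
}}

```text
time: 49.05
eef_pos: [0.4521, 0.0811, 0.3869]
tool_rot: [0.751, 0.661, 0.002, -0.002]
ft_force: [0.4, -0.5, -0.8]
width: 0.0566
```

Run:
```python
from h import *
c=cap('top','t11'); X=cloud(c); k=.7
s=X[int(215*k):int(325*k),int(190*k):int(400*k)].reshape(-1,3); print('lid top z',np.percentile(s[(s[:,2]>.06)&(s[:,2]<.1),2],[5,50,95]))
s=X[int(270*k):int(335*k),int(315*k):int(355*k)].reshape(-1,3); o,th=chest(); A=np.array([[np.cos(th),np.sin(th)],[-np.sin(th),np.cos(th)]])
s=s[(s[:,2]>.115)&(s[:,2]<.16)]; print(len(s), 'bar: chest',((s[:,:2]-o)@A.T).mean(0),((s[:,:2]-o)@A.T).min(0),((s[:,:2]-o)@A.T).max(0),'z',np.percentile(s[:,2],[5,50,95]))
go([.4808,-.0619,.138],82.69)
```

```text
lid top z [0.0862 0.0892 0.0919]
169 bar: chest [-0.0795 -0.0699] [-0.095  -0.0877] [-0.0667 -0.0527] z [0.1287 0.1402 0.1452]
t 49.1 grasp [0.452 0.082 0.207] head 82.57 tilt [-0.0004  0.0051 -1.    ] w 0.0564
 shift tool [-0.1393  0.0472  0.0683] | turn z -0.0021674937564797555
 shift after turn (upright) [-0.139   0.0468  0.069 ]
```

Run:
```python
from h import *
c=load('t11'); X=cloud(c); k=.7
o,th=chest(); A=np.array([[np.cos(th),np.sin(th)],[-np.sin(th),np.cos(th)]])
s=X[int(270*k):int(345*k),int(315*k):int(355*k)].reshape(-1,3); q=np.c_[(s[:,:2]-o)@A.T,s[:,2]]
for z in np.arange(.095,.155,.007):
    w=q[(q[:,2]>=z)&(q[:,2]<z+.007)]; 
    if len(w): print(round(z,3),len(w),np.percentile(w[:,0],[5,50,95]),np.percentile(w[:,1],[5,50,95]))
a=c['image']; t=cv2.resize(a[180:240,205:265],None,fx=8,fy=8,interpolation=cv2.INTER_CUBIC); cv2.imwrite('pics/t11c.png',t)
```

```text
0.095 6 [-0.0795 -0.0789 -0.0777] [-0.0826 -0.0777 -0.0739]
0.102 4 [-0.0817 -0.0813 -0.081 ] [-0.0815 -0.0789 -0.0758]
0.109 4 [-0.0838 -0.0835 -0.0831] [-0.0825 -0.0799 -0.0771]
0.116 6 [-0.0878 -0.0861 -0.0855] [-0.0824 -0.08   -0.063 ]
0.123 3 [-0.0898 -0.0886 -0.0881] [-0.0812 -0.0787 -0.0592]
0.13 22 [-0.0947 -0.0905 -0.0846] [-0.0795 -0.0675 -0.0576]
0.137 116 [-0.0937 -0.0776 -0.0675] [-0.0818 -0.0694 -0.0554]
0.144 26 [-0.0756 -0.0714 -0.0684] [-0.0873 -0.0757 -0.0563]
```

View pics/t11c.png

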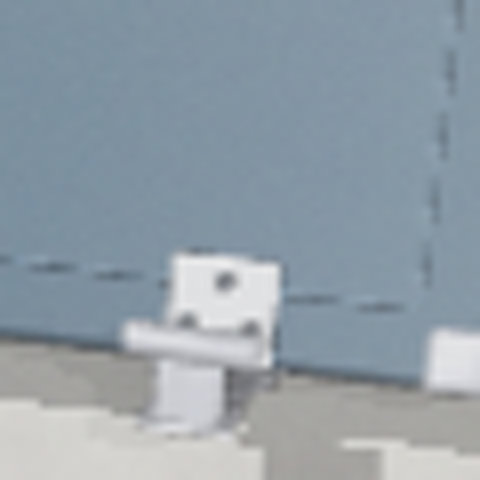

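The hasp stands up. Its bar is at chest x -.072, y -.070, z .14.

Run:
```python
from h import *
go(W(-.072,-.070,.140),82.69)
a=lambda f:np.array([-.052*np.sin(f),-.052*np.cos(f)])
q=np.linspace(3.28,.48,21); d=np.diff([a(t) for t in q],axis=0); print([[0,round(float(x),4),round(float(-z),4),0,0,0,1] for x,z in d])
```

```text
t 49.1 grasp [0.452 0.082 0.207] head 82.57 tilt [-0.0004  0.0051 -1.    ] w 0.0564
 shift tool [-0.1392  0.0385  0.0663] | turn z -0.0021674937564797555
 shift after turn (upright) [-0.1389  0.0382  0.067 ]
[[0, -0.0073, -0.0005, 0, 0, 0, 1], [0, -0.0073, 0.0005, 0, 0, 0, 1], [0, -0.0071, 0.0015, 0, 0, 0, 1], [0, -0.0068, 0.0025, 0, 0, 0, 1], [0, -0.0064, 0.0034, 0, 0, 0, 1], [0, -0.0059, 0.0043, 0, 0, 0, 1], [0, -0.0052, 0.0051, 0, 0, 0, 1], [0, -0.0045, 0.0057, 0, 0, 0, 1], [0, -0.0036, 0.0063, 0, 0, 0, 1], [0, -0.0027, 0.0068, 0, 0, 0, 1], [0, -0.0017, 0.0071, 0, 0, 0, 1], [0, -0.0007, 0.0072, 0, 0, 0, 1], [0, 0.0003, 0.0073, 0, 0, 0, 1], [0, 0.0013, 0.0072, 0, 0, 0, 1], [0, 0.0023, 0.0069, 0, 0, 0, 1], [0, 0.0032, 0.0065, 0, 0, 0, 1], [0, 0.0041, 0.006, 0, 0, 0, 1], [0, 0.0049, 0.0054, 0, 0, 0, 1], [0, 0.0056, 0.0046, 0, 0, 0, 1], [0, 0.0062, 0.0038, 0, 0, 0, 1]]
```

Request:
{"fn": "move_arm", "kwargs": {
  "increments": [
    [-0.035, 0.0096, 0, 0, 0, -0.002, 0.4],
    [-0.035, 0.0096, 0, 0, 0, 0, 0.4],
    [-0.035, 0.0096, 0, 0, 0, 0, 0.4],
    [-0.0342, 0.0096, 0, 0, 0, 0, 0.4],
    [0, 0, 0, 0, 0, 0, 0.4],
    [0, 0, 0.035, 0, 0, 0, 0.4],
    [0, 0, 0.025, 0, 0, 0, 0.4],
    [0, 0, 0.007, 0, 0, 0, 0.4],
    [0, 0, 0, 0, 0, 0, 0.4],
    [0, 0, 0, 0, 0, 0, 0.4]
  ]
}}

```text
time: 50.1
eef_pos: [0.4732, -0.0614, 0.3213]
tool_rot: [0.75, 0.661, 0.002, -0.001]
ft_force: [-0.5, 0.5, 0.1]
width: 0.0565
```

Run:
```python
from h import *
go(W(-.072,-.070,.140),82.69); print(state()['ft_force'])
```

```text
t 50.1 grasp [ 0.4737 -0.0607  0.1413] head 82.83 tilt [ 0.0026  0.0041 -1.    ] w 0.0565
 shift tool [-0.0002 -0.0015  0.0013] | turn z 0.002400469526960898
 shift after turn (upright) [-0.0002 -0.0015  0.0013]
[-0.5033  0.4741  0.0624]
```

Request:
{"fn": "move_arm", "kwargs": {
  "increments": [
    [0, -0.001, 0.001, 0, 0, 0.002, 1],
    [0, 0, 0, 0, 0, 0, 1],
    [0, 0, 0, 0, 0, 0, 1],
    [0, 0, 0, 0, 0, 0, 1],
    [0, -0.0073, -0.0005, 0, 0, 0, 1],
    [0, -0.0073, 0.0005, 0, 0, 0, 1],
    [0, -0.0071, 0.0015, 0, 0, 0, 1],
    [0, -0.0068, 0.0025, 0, 0, 0, 1],
    [0, -0.0064, 0.0034, 0, 0, 0, 1],
    [0, -0.0059, 0.0043, 0, 0, 0, 1],
    [0, -0.0052, 0.0051, 0, 0, 0, 1],
    [0, -0.0045, 0.0057, 0, 0, 0, 1],
    [0, -0.0036, 0.0063, 0, 0, 0, 1],
    [0, -0.0027, 0.0068, 0, 0, 0, 1]
  ]
}}

```text
time: 51.5
eef_pos: [0.4146, -0.0543, 0.2825]
tool_rot: [0.751, 0.661, 0.001, -0.002]
ft_force: [-1.1, 0.2, 3.0]
width: 0.0349
```

Run:
```python
from h import *
f=1.88
go(W(-.079-.052*np.sin(f),-.070,.088-.052*np.cos(f)),82.69); print(state()['ft_force'])
```

```text
t 51.5 grasp [ 0.4142 -0.0536  0.1025] head 82.71 tilt [-0.002   0.0042 -1.    ] w 0.0349
 shift tool [ 0.0003  0.0019 -0.0013] | turn z 0.0002910061159101004
 shift after turn (upright) [ 0.0003  0.0019 -0.0013]
[-1.0642  0.2051  2.98  ]
```

Request:
{"fn": "move_arm", "kwargs": {
  "increments": [
    [0, -0.0012, 0.007, 0, 0, 0, 1],
    [0, -0.0002, 0.0072, 0, 0, 0, 1],
    [0, 0.0006, 0.0073, 0, 0, 0, 1],
    [0, 0.0015, 0.0072, 0, 0, 0, 1],
    [0, 0.0024, 0.0069, 0, 0, 0, 1],
    [0, 0.0032, 0.0065, 0, 0, 0, 1],
    [0, 0.0041, 0.006, 0, 0, 0, 1],
    [0, 0.0049, 0.0052, 0, 0, 0, 1],
    [0, 0.0056, 0.0044, 0, 0, 0, 1],
    [0, 0.0062, 0.0036, 0, 0, 0, 1],
    [0, 0.001, 0, 0, 0, 0, 1],
    [0, 0, 0, 0, 0, 0, 1]
  ]
}}

```text
time: 52.7
eef_pos: [0.4425, -0.0577, 0.2197]
tool_rot: [0.751, 0.661, -0.0, -0.003]
ft_force: [-3.5, -2.5, -4.4]
width: 0.0354
```

Run:
```python
from h import *
go(W(-.103,-.070,.042),82.69); print(state()['ft_force'])
```

```text
t 52.7 grasp [ 0.4417 -0.0568  0.0397] head 82.72 tilt [-0.0048  0.0047 -1.    ] w 0.0354
 shift tool [ 0.0001 -0.0002 -0.0023] | turn z 0.0004905524436787074
 shift after turn (upright) [ 0.0001 -0.0002 -0.0023]
[-3.5451 -2.5163 -4.3518]
```

Request:
{"fn": "move_arm", "kwargs": {
  "increments": [
    [0, 0.0015, -0.001, 0, 0, 0, 1],
    [0, 0.0015, 0, 0, 0, 0, 1],
    [0, 0, 0, 0, 0, 0, 1],
    [0, 0, 0, 0, 0, 0, 0.4],
    [0, 0, 0, 0, 0, 0, 0.3],
    [0, 0, 0, 0, 0, 0, 0.3],
    [0, 0, -0.035, 0, 0, 0, 0.3],
    [0, 0, -0.045, 0, 0, 0, 0.3],
    [0, 0, -0.045, 0, 0, 0, 0.3],
    [0, -0.03, -0.045, 0, 0, 0, 0],
    [0, -0.03, -0.045, 0, 0, 0, 0],
    [0, 0, 0, 0, 0, 0, 0],
    [0, 0, 0, 0, 0, 0, 0]
  ]
}}

```text
time: 54.0
eef_pos: [0.3912, -0.0517, 0.4333]
tool_rot: [0.751, 0.661, 0.004, 0.001]
ft_force: [0.8, 0.5, -0.6]
width: 0.0928
```

Run:
```python
from h import *
c=cap('top','t12'); X=cloud(c); k=.7
s=X[int(215*k):int(325*k),int(190*k):int(400*k)].reshape(-1,3); print('lid top z',np.percentile(s[(s[:,2]>.06)&(s[:,2]<.1),2],[5,50,95]))
o,th=chest(); A=np.array([[np.cos(th),np.sin(th)],[-np.sin(th),np.cos(th)]])
w=cap('wrist','w12'); print(state()['eef_pos'],state()['ft_force'])
Y=cloud(w); q=(Y[...,:2]-o)@A.T
m=(abs(q[...,1]+.07)<.02)&(q[...,0]<-.092)&(q[...,0]>-.13)&(Y[...,2]>.03); print('bar',m.sum(),np.median(q[m],0),np.median(Y[m],0)[2]) if m.sum() else print('none')
u=np.zeros((420,760,3),np.uint8); u[:,:560]=w['image']; cv2.imwrite('pics/f.png',w['image'])
```

```text
lid top z [0.0864 0.0895 0.0923]
[ 0.3915 -0.0519  0.4302] [-0.2813  0.7785 -0.088 ]
bar 298 [-0.1037 -0.0703] 0.0483834415526562
```

View pics/f.png

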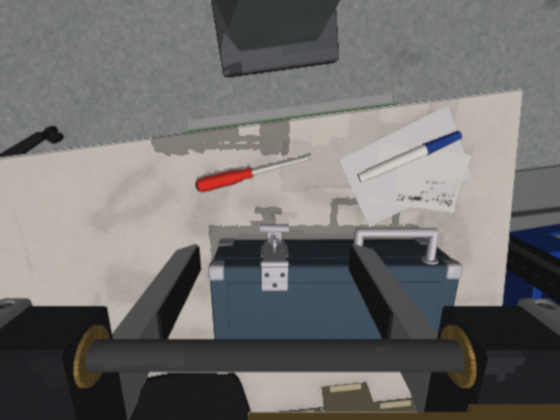

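The lid is shut and the hasp bar at (274,229) hangs as it did at the start. Handing in.

```bash
python3 -c "
from plant import *
print(hand_in())"
```

```text
the job is handed in; nothing more can be done
None
```

The kit is packed and the job was handed in at about 54 s of the 210 s allowed; no verdict was reported.

**What I did:** I swung the hasp up and raised the lid to about 1.64 rad. The flange went down on its hub. The black plug, the grey plug and the terminal strip, the only kit parts visible, went into the right-hand tray. I saw no sensor head on the bench. Then I let the lid down and swung the hasp back over the staple.

**Last checks:**
- **Flange:** its plate measured 24 mm up, as it should when fully seated, with a stud showing in its front hole during the descent.
- **Tray:** a picture before closing showed all three parts lying in it.
- **Lid:** the top is 89 mm up, the same as at the start, and about 9 N of contact force was felt when it reached the rim.
- **Hasp:** the bar is at chest x = -104 mm with its top 48 mm up, matching its starting position over the staple.
- **Left alone:** I never touched the board, screwdriver, tape roll or pen. The last picture shows the screwdriver and pen in place; I did not check the board and tape roll again at the end.

**Disagreements:**
- **Hasp angle:** while up, the hasp stood at about 2.8 rad, against the 2.95 to 3.0 rad I aimed for. That is still well past the 2.3 rad where it is clear.
- **Hub position:** the wrist and top cameras differed by 2–3 mm on it. I used the chest-based position, and the flange went down with no resistance.

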